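# Level the icing stand and lay out the biscuit panels

### The arm

A 6-joint arm with a two-finger parallel gripper is mounted at the origin on the work surface. World frame = base frame: x ahead of the robot, y to its left, z up, the work surface at z = 0. Lengths are in m, angles in rad, forces in N, time in s.
With the tool pointing down it reaches from about 0.325 to 0.9 m from the base axis. Payload 3.5 kg.
Tool frame: the origin (TCP) lies midway between the tips of the shut fingers; the grasp point (between the pads) lies 19 mm behind it (bot.grasp_offset is the distance from the TCP to the grasp point, in m); z points along the fingers, y is the direction in which the jaws open and shut (so a half turn about z gives the same grasp; the last joint's range is limited). The gripper opens to 85 mm and grips with 20 to 120 N. Pads are 22 mm wide; open, the fingers measure 114 mm over their backs; the gripper's body (76 mm by 85 mm) begins 54 mm behind the grasp point. The pads swing forward as they close: fully open they stand 13 mm farther back than shut.
Start: joints at [1.152, 0.276, -0.026, 1.268, 0, 1.467], TCP at [0.194, 0.594, 0.201] pointing down, gripper open.
Joint ranges: [-3.12, 3.12], [-0.85, 1.88], [-1.08, 1.24], [-1.95, 2.15], [-1.57, 1.53], [-3.14, 3.14]. Speed limits (rad/s): [2.57, 2.57, 3.14, 3.14, 3.14, 3.14].

### API

Orientations are given as a unit quaternion [x, y, z, w].
In Python, from bench import bot gives the robot as it stands.
- The arm moves only by the tool drive_tool, never from a script. Its argument "deltas" is one flat list of numbers, 5 for each row, row after row: the closure, from 0 (fully open) to 1 (shut), then the shift along the tool's x, y, z in m, then the turn about the tool's z in units of 8 degrees (1.0 is 8 degrees). A call has 1 to 10 rows; each row shifts and turns the pose as measured when the row begins, along the tool's axes as they then stand; what a row does not reach is not made up. A row lasts 1/8 s, in which the tool goes at most 62.5 mm and 10.7 degrees, less where a joint would pass 70% of its speed; a pose out of reach is approached as far as the arm can. A call with a gripper value outside its range is refused whole. The fingers move at their own pace and stop on an object; "squeeze" is the grip in N (left out, the last holds). Time passes only in rows, so rows that do not move let the fingers close. It gives the time, the measured TCP pose, the force and the opening at its end, in the units of the state.
- bot.get_obs(): the state, without advancing time (a new reading comes with each control period).
- bot.camera(name): name is "scene" or "top" or "wrist"; returns the picture (480x640x3 uint8, red, green, blue); there is no depth.
- bot.camera_model(name): a dict with "fx", "fy", "cx", "cy" (pixels), "R" (3x3) and "t" (3): a world point X has camera coordinates R X + t; the wrist camera has in their place "tool_from_camera" (4x4, takes a point from camera to tool coordinates, whose origin is the TCP and whose axes are the flange's). Camera axes: x right, y down, z forward; pixel columns grow to the right and rows downward; lengths in m; the calibration is good to about 2 mm. A picture is of the moment at which its call begins: read the wrist's pose just before it. camera_model takes no time and is no camera call.
- bot.job_done(): hands the job in, once; it reports no verdict.
The state is a dict: "t": time; "q": joint angles; "qd": joint speeds; "effort": joint torques, N m; "tool_pos": TCP position; "tool_rot": TCP orientation; "contact_force": force on the tool from outside, world axes, zero at the start; "torque": the same for the moment, N m; "gripper_width": opening from 0.0 (shut) to 1.0 (fully open).
Only numpy, scipy, OpenCV 4.12 (cv2) and the standard library are available. Lean on these libraries where they do the work, as an engineer would, in place of code of your own. Each camera call takes 0.05 s, during which the arm holds its last target.

### The job

Turn the two foot knobs of the icing stand until its plate is level both ways. Then get every biscuit panel out of the lanes of the wooden board - slide it along its lane until it sticks out past the board's edge, so that you can grip it - and lay it flat on the stand's plate, well supported, with no panel overlapping another. Leave the plate level, and do not disturb the loaf tin, the bowl or the brush.

Things in the scene. Friction and masses are not known exactly. Their poses are not given: they have to be found in the camera images.
- stand: Icing stand's fixed grey foot, 150 x 310 x 8 mm, level; place and yaw vary. Origin on the bench under the plate's centre; x away from the robot at yaw 0 (short way of the plate), y along its long side, z up. The tilting aluminium plate above is carried by a yoke that rocks about y, and stands on two foot screws, A at (95, -130) mm and B at (0, 150) mm.
- plate_top (a point): Centre of the upper face of the stand's tilting plate, 48 mm above the bench when level. Clear area 120 mm (x) by 220 mm (y), 8 mm thick; axes as the stand's, tilted with the plate, so the point's z is the plate's normal. Thin ears reach out to the screws. At the start it leans by up to 0.07 rad about y and 0.055 rad about x.
- vial_a (a point): Middle of a small spirit vial 44 mm long in the ear beyond the plate's right (-y) end, along x. Its 8 mm white bubble runs to the high side, 0.18 mm per 0.001 rad, and stands between the two black lines when the plate is level along x. Knob A moves it.
- vial_b (a point): The same vial in the plate's far (+x) ear, lying along y; knob B moves its bubble.
- knob_a (a point): Middle of foot knob A's black wing, 91 mm above the bench on its upright axis. Wing 42 mm long (point x), 14 mm thick (point y), 26 mm tall. Turns in place (never rises) with 0.12 N m, stays where left, 4.5 rad either way from level. 1 rad clockwise from above tilts the plate 0.025 rad about the stand's y only, lifting the +x side. At the start the +x side is too high by 1.6 to 2.8 rad of turn.
- knob_b (a point): Foot knob B, same shape and height, at the stand's left (+y) end; it leans with the plate about y, at most 0.07 rad. 1 rad clockwise from above tilts the plate 0.025 rad about the stand's x only, lifting the +y end. At the start it is off by up to 2.2 rad of turn, either way.
- board: Wooden board fixed to the bench, 220 mm (x) by 190 mm (y), upper face at 45 mm; origin on the bench under its centre, x away from the robot at yaw 0. Four ribs, 9 mm wide and 6 mm high, run along x at y = -90, -30, 30, 90 mm: three lanes 51 mm wide, open at both ends, centres at y = -60, 0, 60 mm. Fingers do not fit between a panel and the ribs.
- panel0: Brown biscuit panel, 140 x 46 x 5 mm, about 60 g, rigid; the same either face up; origin at its middle (2.5 mm above its underside), x along its length, z across its faces. Starts flat in a lane of the board, lengthwise, its near end 5 to 35 mm inside the board's near (-x) edge; closed fingers fit in the lane and push it by its far end; a fingertip pressed on top can drag it too but may slip. Two or three panels are present.
- panel1: Brown biscuit panel, 140 x 46 x 5 mm, about 60 g, rigid; the same either face up; origin at its middle (2.5 mm above its underside), x along its length, z across its faces. Starts flat in a lane of the board, lengthwise, its near end 5 to 35 mm inside the board's near (-x) edge; closed fingers fit in the lane and push it by its far end; a fingertip pressed on top can drag it too but may slip. Two or three panels are present.
- panel2: Brown biscuit panel, 140 x 46 x 5 mm, about 60 g, rigid; the same either face up; origin at its middle (2.5 mm above its underside), x along its length, z across its faces. Starts flat in a lane of the board, lengthwise, its near end 5 to 35 mm inside the board's near (-x) edge; closed fingers fit in the lane and push it by its far end; a fingertip pressed on top can drag it too but may slip. Two or three panels are present.
- loaf_tin: Bystander: steel loaf tin with a baked loaf, 95 x 190 x 110 mm, origin under its centre.
- bowl: Bystander: steel bowl, 120 mm across, 60 mm high, origin under its centre.
- brush: Bystander: wooden pastry brush lying on the bench right of the board, origin under its middle.
Not all that is in view belongs to the job. Leave any green or yellow look-alike of the panel1 alone.

How it is judged:
On the way, in this order (a step that is already met when the one before it is completed fails the run):
1. the stand's plate is level, before the panels are laid on it (angle between plate_top's own z axis and vertical below 0.015 rad), for 0.3 s.
2. every panel lies flat on the level plate (angle between plate_top's own z axis and vertical below 0.015 rad and x of panel0 in the frame of plate_top between -0.045 and 0.045 m and y of panel0 in the frame of plate_top between -0.1 and 0.1 m and z of panel0 in the frame of plate_top between 0.0003 and 0.0048 m and angle between the z axis of each of panel0, panel1, panel2 and the z axis of plate_top, either way round below 0.03 rad and x of panel1 in the frame of plate_top between -0.045 and 0.045 m and y of panel1 in the frame of plate_top between -0.1 and 0.1 m and z of panel1 in the frame of plate_top between 0.0003 and 0.0048 m and x of panel2 in the frame of plate_top between -0.045 and 0.045 m and y of panel2 in the frame of plate_top between -0.1 and 0.1 m and z of panel2 in the frame of plate_top between 0.0003 and 0.0048 m), for 0.2 s.
At the end, for the whole second after the job is handed in: The plate is within 0.015 rad of level, and every panel present lies flat on it at rest (within 2 mm of its face and 0.03 rad of parallel, so not on another panel), the panel's centre within 45 mm of the plate's centre along the plate's x and within 100 mm along its y (all of step 2 and linear speed of each of panel0, panel1, panel2 below 0.02 m/s); the robot touches nothing.
It fails at once if the loaf tin is moved more than 3 cm (distance of loaf_tin from where it was at the start of the episode above 0.03 m).
It fails at once if the bowl is moved more than 3 cm (distance of bowl from where it was at the start of the episode above 0.03 m).
It fails at once if the brush is moved more than 3 cm (distance of brush from where it was at the start of the episode above 0.03 m).
Of panel0, panel1, panel2 only 2 to 3 are there at a start; the rules pass over those that are not, and their reading is None.
At some moment in a run one of panel0, panel1, panel2 may be knocked a few centimetres aside while the robot is not near it.
Once in a run the grip may slacken for a moment while it holds something.
It also fails if it takes over 208 s, if anything falls off the work surface, if the arm or the gripper's body presses on something with over 40 N, if the wrist force passes 120 N, or if a joint passes its speed limit or range.

## Working session

There is one attempt and no reset: what is moved stays moved. The work goes in short steps, Python scripts to look and compute and a tool call to move; the robot and the scene stay as the last step left them, time stands still between calls to the robot, and variables do not carry over. Pictures are saved under pics/ and viewed, and the job is handed in when it is done.

Besides the shell and the picture viewer there is one more tool, called after "Emit:" by a JSON object that holds its "api" and its "payload", one argument or row to a line. drive_tool: Moves the arm, as the interface text tells. Its arguments: {"type":"object","properties":{"deltas":{"type":"array","items":{"type":"number"}},"squeeze":{"type":"number"}},"required":["deltas"]}

```bash
mkdir -p pics; ls; python3 - <<'E'
from bench import bot
import cv2
for n in ["scene","top","wrist"]:
    im=bot.camera(n); cv2.imwrite(f"pics/{n}0.png",im[:,:,::-1])
    m=bot.camera_model(n); print(n,{k:(v.tolist() if hasattr(v,'tolist') else v) for k,v in m.items()})
print(bot.get_obs(), bot.grasp_offset)
E
```

```text
pics
scene {'fx': 436.4605441185468, 'fy': 436.4605441185468, 'cx': 310.63897393894666, 'cy': 245.19120093606247, 'R': [[0.01059639587546185, 0.9998003028573699, 0.016943163835644967], [0.7880343451103191, 0.002080773673126983, -0.6156277619694154], [-0.6155400777536751, 0.019875230495071883, -0.7878549282017391]], 't': [-0.01442081830878434, -0.3654076347777383, 1.2882429971366824]}
top {'fx': 611.6112178244814, 'fy': 611.6112178244814, 'cx': 327.6645175849927, 'cy': 243.5096727610964, 'R': [[0.019128136175583052, -0.9993879617595054, 0.029288501099069754], [-0.9876672995070227, -0.02344051746595496, -0.15480260858730174], [0.15539440109268232, -0.025966209409733296, -0.9875111827609531]], 't': [-0.035761341102429685, 0.5423507868819647, 1.184572558831661]}
wrist {'fx': 361.5513682728053, 'fy': 361.5513682728053, 'cx': 319.2353422310669, 'cy': 237.4577965638313, 'tool_from_camera': [[0.0009242301991433801, -0.9539487399972019, -0.2999682437463837, 0.07648925001104041], [0.999998590525955, 0.0013021316382429468, -0.0010599053258995, 0.0003099102036341339], [0.0014016934908085068, -0.29996684135241936, 0.953948598900596, -0.1732806859204099], [0.0, 0.0, 0.0, 1.0]]}
{'t': 0.15, 'q': array([ 1.15160869e+00,  2.76988286e-01, -2.75390585e-02,  1.26804367e+00,
       -1.02949967e-05,  1.46741123e+00]), 'qd': array([-1.05883475e-03, -6.47083811e-04,  2.49376194e-03, -5.88891827e-04,
       -1.17486588e-03, -1.38420272e-05]), 'effort': array([ 2.17752895e-03, -4.46058083e+01,  2.95638406e+01,  1.05054444e-02,
       -3.12091754e-05, -5.56546425e-06]), 'tool_pos': array([0.19384195, 0.59347609, 0.19961065]), 'tool_rot': array([ 1.57245865e-01,  9.87559087e-01, -8.58558025e-04, -2.24249566e-04]), 'contact_force': array([ 0.76757721, -0.16042311,  0.10303054]), 'torque': array([-0.02145964,  0.00040471,  0.01667835]), 'gripper_width': 0.9988861416319335} 0.0187
```

View pics/scene0.png

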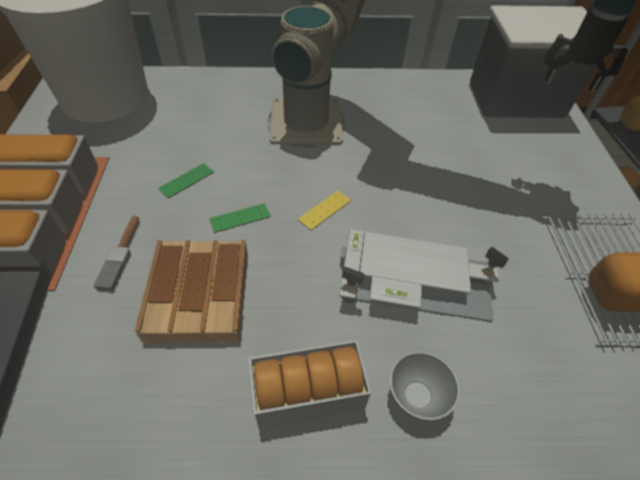

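View pics/top0.png

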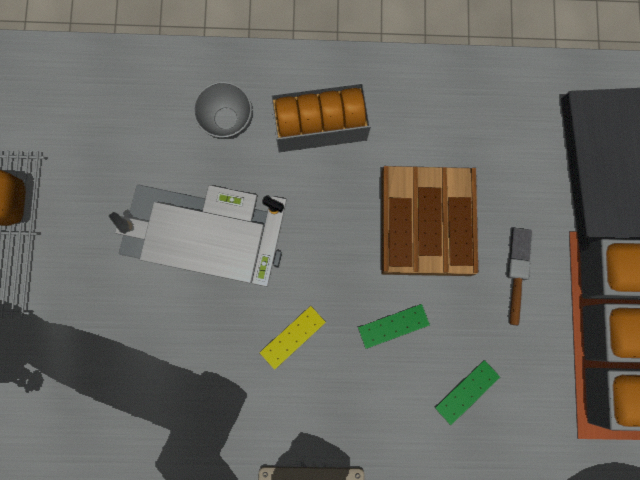

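View pics/wrist0.png

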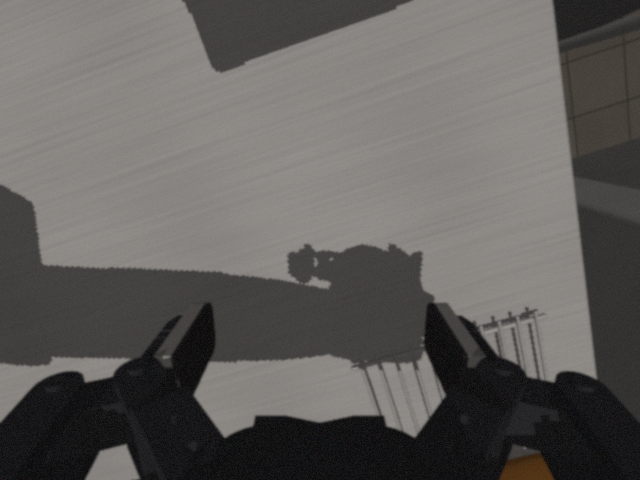

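The scene view shows the base at the top, the board with three panels at lower left and the stand at lower right. The top view shows the stand at about (205,235), with vial A near (263,266), vial B near (231,199), knob A near (273,204) and knob B near (120,222). The board is at about (430,220) with three brown panels. The wrist view shows only the bench. Next I'll localise these precisely.

```bash
python3 - <<'E'
import cv2,numpy as np
im=cv2.imread("pics/top0.png")
a=cv2.resize(im[175:300,100:300],None,fx=4,fy=4,interpolation=cv2.INTER_CUBIC);cv2.imwrite("pics/st.png",a)
a=cv2.resize(im[150:290,365:495],None,fx=4,fy=4,interpolation=cv2.INTER_CUBIC);cv2.imwrite("pics/bo.png",a)
s=cv2.imread("pics/scene0.png")
a=cv2.resize(s[220:330,325:525],None,fx=4,fy=4,interpolation=cv2.INTER_CUBIC);cv2.imwrite("pics/ss.png",a)
E
```

```text
(no output)
```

View pics/st.png

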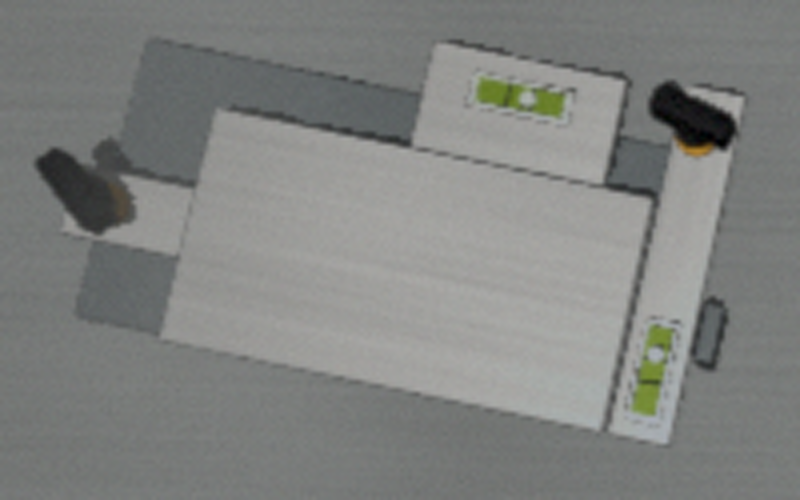

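View pics/bo.png

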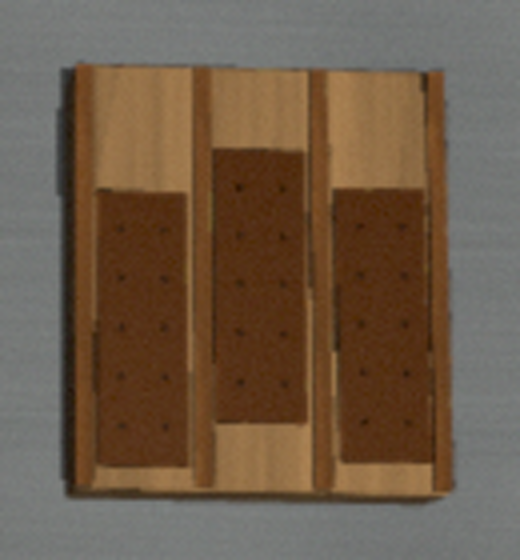

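View pics/ss.png

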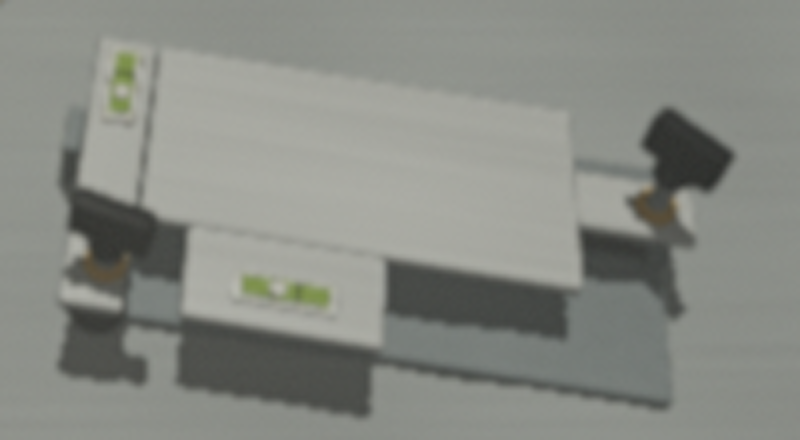

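```bash
cat > h.py <<'E'
import numpy as np, cv2
from bench import bot
from scipy.spatial.transform import Rotation as Rn
def ray(name,uv,z,obs=None):
    m=bot.camera_model(name); uv=np.atleast_2d(np.array(uv,float))
    d=np.c_[(uv[:,0]-m['cx'])/m['fx'],(uv[:,1]-m['cy'])/m['fy'],np.ones(len(uv))]
    if name=='wrist':
        o=obs or bot.get_obs(); T=np.eye(4);T[:3,:3]=Rn.from_quat(o['tool_rot']).as_matrix();T[:3,3]=o['tool_pos']
        M=T@np.array(m['tool_from_camera']); c=M[:3,3]; D=d@M[:3,:3].T
    else:
        R=np.array(m['R']);t=np.array(m['t']); c=-R.T@t; D=d@R
    z=np.broadcast_to(z,(len(uv),))
    return c+D*((z-c[2])/D[:,2])[:,None]
def cr(uv,f,ox,oy): return (np.array(uv,float)+.5)/f-.5+np.array([ox,oy])
def snap(name,tag):
    o=bot.get_obs(); im=bot.camera(name)[:,:,::-1]; cv2.imwrite(f"pics/{tag}.png",im); return o,im.copy()
def tool(o):
    R=Rn.from_quat(o['tool_rot']).as_matrix(); return np.array(o['tool_pos']),R
E
python3 - <<'E'
from h import *
np.set_printoptions(precision=4,suppress=True)
P=ray('top',cr([(222,110),(652,195),(605,430),(163,338)],4,100,175),[.05,.05,.046,.046]);print(P[:,:2],P.mean(0))
v=P[0]-P[1]+P[3]-P[2]; print('yaw',np.arctan2(-v[0],v[1]), [np.linalg.norm(P[i]-P[i-1]) for i in range(4)])
F=ray('top',cr([(150,40),(78,318)],4,100,175),.008);print('foot left',F)
K=ray('top',cr([(693,112),(72,190)],4,100,175),.104);print('knob top',K)
B=ray('top',cr([(77,65),(442,72),(452,490),(72,490)],4,365,150),[.051]*4);print('board',B[:,:2],B.mean(0))
for q in ([(97,190),(187,190),(187,466),(97,466)],[(213,150),(307,150),(307,422),(215,422)],[(332,188),(423,188),(434,463),(341,463)]):
    p=ray('top',cr(q,4,365,150),.05);print(p[:,:2].round(4).tolist(),p.mean(0))
E
```

```text
[[0.6174 0.3227]
 [0.5795 0.1069]
 [0.4617 0.1261]
 [0.5025 0.3454]] [0.5403 0.2253 0.048 ]
yaw -0.17885869939539617 [np.float64(0.11721599341493948), np.float64(0.2191091978559352), np.float64(0.1194070117613657), np.float64(0.22304686388444142)]
foot left [[0.6628 0.373  0.008 ]
 [0.5165 0.3996 0.008 ]]
knob top [[0.6103 0.0842 0.104 ]
 [0.5649 0.3766 0.104 ]]
board [[ 0.7046 -0.1355]
 [ 0.7061 -0.3229]
 [ 0.4911 -0.3239]
 [ 0.4868 -0.1341]] [ 0.5972 -0.2291  0.051 ]
[[0.6398, -0.1461], [0.641, -0.1918], [0.5002, -0.1915], [0.4992, -0.1466]] [ 0.5701 -0.169   0.05  ]
[[0.6622, -0.2052], [0.6635, -0.2532], [0.5237, -0.2518], [0.5227, -0.2056]] [ 0.593 -0.229  0.05 ]
[[0.644, -0.2658], [0.6452, -0.3123], [0.5045, -0.3154], [0.5035, -0.2687]] [ 0.5743 -0.2906  0.05  ]
```

Emit:
{"api": "drive_tool", "payload": {
  "deltas": [0, -0.05, -0.0325, 0, 0, 0, -0.05, -0.0325, 0, 0, 0, -0.05, -0.0325, 0, 0, 0, -0.05, -0.0325, 0, 0, 0, -0.05, -0.0325, 0, 0, 0, -0.05, -0.0325, 0, 0, 0, -0.05, -0.0325, 0, 0, 0, -0.05, -0.0325, 0, 0, 0, -0.05, -0.0325, 0, 0, 0, 0, 0, 0, 0]
}}

```text
t: 1.4
tool_pos: [0.5409, 0.164, 0.1969]
tool_rot: [0.156, 0.988, -0.001, -0.0]
contact_force: [-0.5, 0.8, -0.6]
gripper_width: 1.004
```

Emit:
{"api": "drive_tool", "payload": {
  "deltas": [0, 0, 0, 0, 1.2, 0, 0, 0, 0, 1.2, 0, 0, 0, 0, 1.2, 0, 0, 0, 0, 1.2, 0, 0, 0, 0, 1.2, 0, 0, 0, 0, 1.2, 0, 0, 0, 0, 1.2, 0, 0, 0, 0, 1.2, 0, 0, 0, 0, 1.2, 0, 0, 0, 0, 1.2]
}}

```text
t: 2.65
tool_pos: [0.5296, 0.172, 0.1929]
tool_rot: [0.851, 0.526, -0.006, -0.004]
contact_force: [-0.3, -0.2, 0.4]
gripper_width: 1.002
```

```bash
cat >> h.py <<'E'
def go(x,y,z=None,o=None):
    o=o or bot.get_obs(); p,R=tool(o); d=np.array([x,y,p[2] if z is None else z])-p
    print('tcp',p.round(4),'jaw deg',np.degrees(np.arctan2(R[1,1],R[0,1])).round(2),'q6',round(o['q'][5],2),'t',o['t'],'-> delta tool',(R.T@d).round(4))
E
python3 - <<'E'
from h import *
o,im=snap('wrist','w1'); go(.61,.08)
E
```

```text
tcp [0.5294 0.172  0.1929] jaw deg -26.79 q6 2.23 t 2.7 -> delta tool [-0.0458  0.1134 -0.0012]
```

View pics/w1.png

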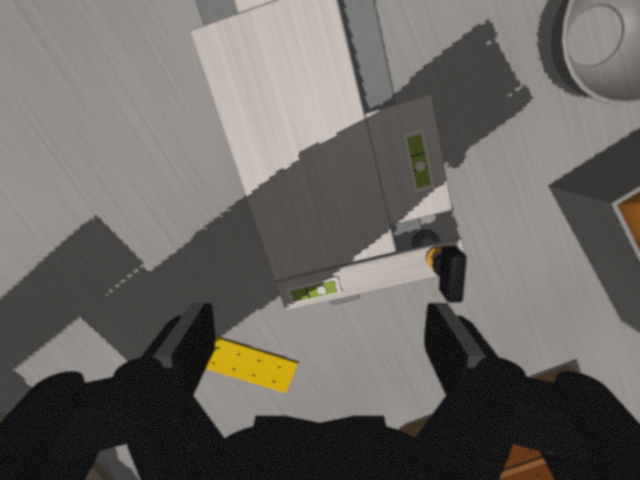

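Emit:
{"api": "drive_tool", "payload": {
  "deltas": [0, -0.023, 0.056, 0, 0, 0, -0.023, 0.056, 0, 0, 0, 0, 0, 0, 0]
}}

```text
t: 3.08
tool_pos: [0.6084, 0.0826, 0.191]
tool_rot: [0.848, 0.53, -0.006, -0.005]
contact_force: [-0.8, 0.5, -0.7]
gripper_width: 1.001
```

```bash
python3 - <<'E'
from h import *
o,im=snap('wrist','w2'); go(.61,.08)
E
```

```text
tcp [0.6068 0.0841 0.191 ] jaw deg -25.93 q6 2.05 t 3.125 -> delta tool [-0.0023  0.0047 -0.0001]
```

View pics/w2.png

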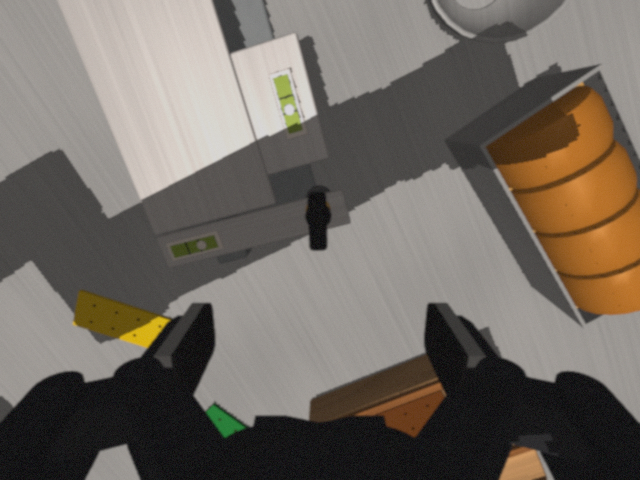

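The wing shows as a near-vertical black bar at (318,222), lined up between the fingers.

```bash
python3 - <<'E'
from h import *
im=cv2.imread('pics/w2.png'); c=im[170:270,270:370]; cv2.imwrite('pics/w2c.png',cv2.resize(c,None,fx=6,fy=6,interpolation=cv2.INTER_CUBIC))
print(ray('wrist',[(316,195),(318,222),(318,248)],.104), ray('wrist',[(316,195),(318,222),(318,248)],.078))
E
```

```text
[[0.61520083 0.10971813 0.104     ]
 [0.60760728 0.09078197 0.104     ]
 [0.59862316 0.07231445 0.104     ]] [[0.61234487 0.10540338 0.078     ]
 [0.60399134 0.08457203 0.078     ]
 [0.59410805 0.06425622 0.078     ]]
```

View pics/w2c.png

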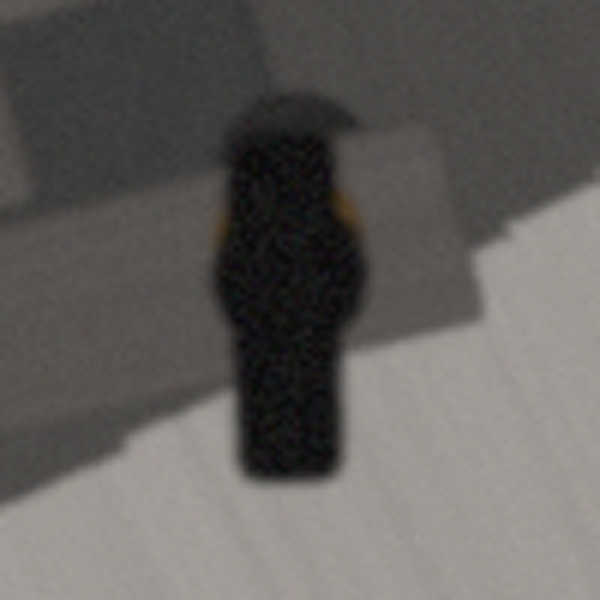

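Emit:
{"api": "drive_tool", "payload": {
  "deltas": [0, 0.002, 0.002, 0.03, 0, 0, 0, 0, 0.025, 0, 0, 0, 0, 0, 0, 0, 0, 0, 0, 0]
}}

```text
t: 3.62
tool_pos: [0.6045, 0.0907, 0.136]
tool_rot: [0.845, 0.535, -0.007, -0.007]
contact_force: [0.4, -0.1, 0.3]
gripper_width: 0.999
```

```bash
python3 - <<'E'
from h import *
o,im=snap('wrist','w3'); go(.608,.087)
c=im[200:440,220:420]; cv2.imwrite('pics/w3c.png',cv2.resize(c,None,fx=2.5,fy=2.5,interpolation=cv2.INTER_CUBIC))
E
```

```text
tcp [0.6045 0.0906 0.136 ] jaw deg -25.35 q6 2.05 t 3.675 -> delta tool [-0.0018  0.0048 -0.0001]
```

View pics/w3.png

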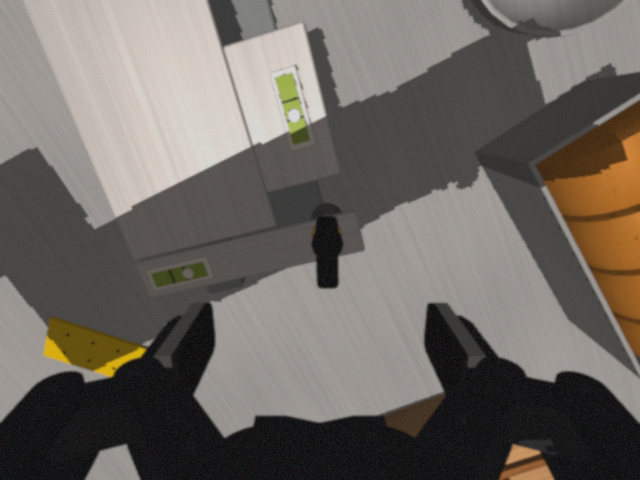

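```bash
python3 - <<'E'
from h import *
o=bot.get_obs();p,R=tool(o)
d=-R[:2,0];print('d',d)
a=ray('wrist',[(327,288)],.104)[0];b=ray('wrist',[(326,216)],.078)[0]; e=ray('wrist',[(327,237)],.07)[0]
wd=R[:2,0]
print(a,b,e,'c1',a[:2]+wd*.021,'c2',b[:2]-wd*.021)
T=np.array(bot.camera_model('wrist')['tool_from_camera']);c=np.linalg.inv(T)@[0,0,0,1];print(361.55*c[:2]/c[2]+[319.2,237.5])
E
```

```text
d [-0.42804212 -0.90374841]
[0.5995278  0.06975282 0.104     ] [0.61560514 0.10590106 0.078     ] [0.60901385 0.09014936 0.07      ] c1 [0.60851669 0.08873154] c2 [0.60661626 0.08692234]
[318.67456432 278.25128903]
```

Emit:
{"api": "drive_tool", "payload": {
  "deltas": [0, -0.002, 0.005, 0.03, 0, 0, 0, 0, 0.03, 0, 0, 0, 0, 0, 0]
}}

```text
t: 4.05
tool_pos: [0.6102, 0.0883, 0.0799]
tool_rot: [0.844, 0.536, -0.004, -0.005]
contact_force: [0.2, 0.3, -0.1]
gripper_width: 0.999
```

```bash
python3 - <<'E'
from h import *
go(.608,.0875,.075)
E
```

```text
tcp [0.6102 0.0883 0.0799] jaw deg -25.21 q6 2.05 t 4.05 -> delta tool [-0.0016 -0.0016  0.0049]
```

Emit:
{"api": "drive_tool", "payload": {
  "deltas": [0, -0.001, -0.002, 0.005, 0, 1, 0, 0, 0, 0, 1, 0, 0, 0, 0, 1, 0, 0, 0, 0, 1, 0, 0, 0, 0, 1, 0, 0, 0, 0],
  "squeeze": 40
}}

```text
t: 4.8
tool_pos: [0.6119, 0.0886, 0.0806]
tool_rot: [0.844, 0.536, 0.0, -0.003]
contact_force: [-0.9, 0.3, -0.2]
gripper_width: 0.003
```

Emit:
{"api": "drive_tool", "payload": {
  "deltas": [1, 0, 0, 0, 0, 1, 0, 0, 0, 0, 1, 0, 0, 0, 0]
}}

```text
t: 5.18
tool_pos: [0.6117, 0.0886, 0.0804]
tool_rot: [0.844, 0.536, 0.0, -0.003]
contact_force: [1.1, -0.2, 0.6]
gripper_width: -0.001
```

```bash
python3 - <<'E'
from h import *
go(.608,.0875,.075); o=bot.get_obs(); print(o['torque'],o['contact_force'])
o,im=snap('wrist','w4')
E
```

```text
tcp [0.6117 0.0886 0.0804] jaw deg -25.18 q6 2.05 t 5.175 -> delta tool [-0.0026 -0.0029  0.0054]
[-0.03124292  0.01223812  0.02799025] [ 1.07119141 -0.23371364  0.56134534]
```

View pics/w4.png

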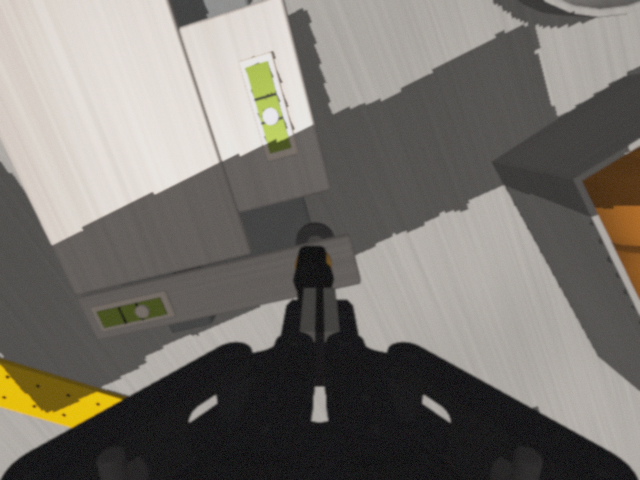

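```bash
python3 - <<'E'
from h import *
m=bot.camera_model('wrist');Ti=np.linalg.inv(np.array(m['tool_from_camera']))
def pj(p):
    c=Ti@np.r_[p,1];return (361.55*c[:2]/c[2]+[m['cx'],m['cy']]).round(0)
for p in [(.011,.0425,-.013),(-.011,.0425,-.013),(.011,-.0425,-.013),(.011,.0425,-.05),(.011,0,0),(-.011,0,0),(.011,0,-.04),(0.011,0,-.1)]: print(p,pj(p))
im=cv2.imread('pics/w4.png'); c=im[200:400,240:400]; cv2.imwrite('pics/w4c.png',cv2.resize(np.clip(c.astype(float)*2.5,0,255).astype(np.uint8),None,fx=3,fy=3,interpolation=cv2.INTER_CUBIC))
print(ray('wrist',[(313,290),(313,245)],.104),ray('wrist',[(313,245)],.078))
E
```

```text
(0.011, 0.0425, -0.013) [408. 268.]
(-0.011, 0.0425, -0.013) [404. 309.]
(0.011, -0.0425, -0.013) [230. 268.]
(0.011, 0.0425, -0.05) [430. 305.]
(0.011, 0, 0) [319. 258.]
(-0.011, 0, 0) [319. 297.]
(0.011, 0, -0.04) [319. 294.]
(0.011, 0, -0.1) [318. 402.]
[[0.61142384 0.09377837 0.104     ]
 [0.62069261 0.11328059 0.104     ]] [[0.61644182 0.10565313 0.078     ]]
```

View pics/w4c.png

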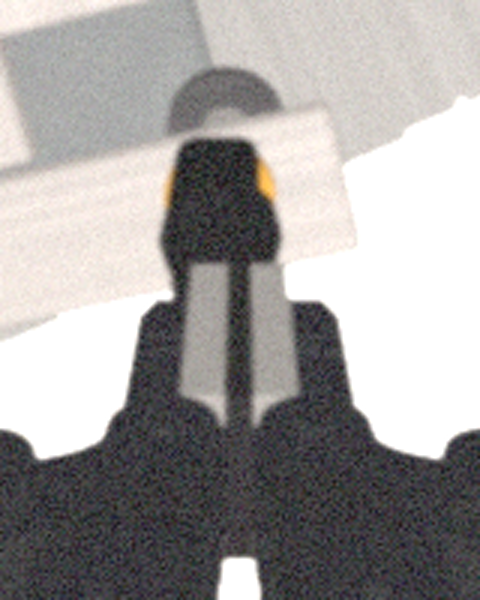

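```bash
python3 - <<'E'
from h import *
o,s=snap('scene','s4'); o,t=snap('top','t4')
a=cv2.resize(s[170:330,310:510],None,fx=4,fy=4,interpolation=cv2.INTER_CUBIC);cv2.imwrite("pics/s4c.png",np.clip(a*1.6,0,255))
a=cv2.resize(t[160:300,180:320],None,fx=4,fy=4,interpolation=cv2.INTER_CUBIC);cv2.imwrite("pics/t4c.png",np.clip(a*1.6,0,255))
E
```

```text
[ WARN:0@2.199] global loadsave.cpp:1063 imwrite_ Unsupported depth image for selected encoder is fallbacked to CV_8U.
```

View pics/s4c.png

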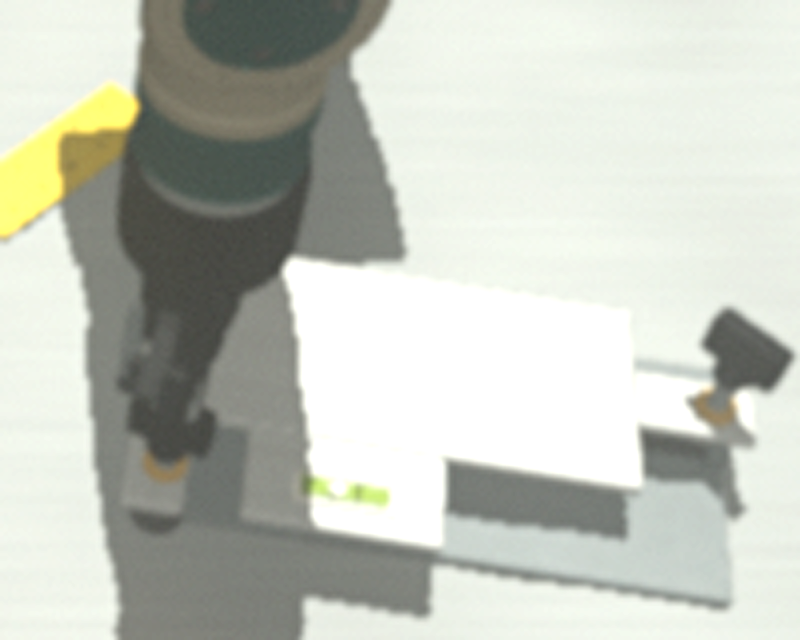

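View pics/t4c.png

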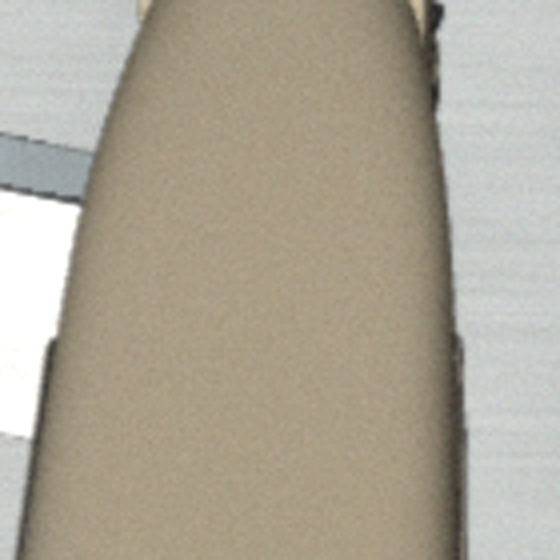

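Emit:
{"api": "drive_tool", "payload": {
  "deltas": [0, 0, 0, 0, 0, 0, 0, 0, 0, 0, 0, 0, 0, 0, 0, 0, 0, 0, -0.05, 0, 0, 0, 0, 0, 0]
}}

```text
t: 5.95
tool_pos: [0.6117, 0.0883, 0.1311]
tool_rot: [0.844, 0.536, -0.0, -0.003]
contact_force: [0.8, -0.9, 0.8]
gripper_width: 1.0
```

```bash
python3 - <<'E'
from h import *
go(.608,.0875,.075)
o,im=snap('wrist','w5')
c=im[150:350,220:420]; cv2.imwrite('pics/w5c.png',cv2.resize(np.clip(c.astype(float)*2.,0,255).astype(np.uint8),None,fx=3,fy=3,interpolation=cv2.INTER_CUBIC))
E
```

```text
tcp [0.6117 0.0883 0.1311] jaw deg -25.18 q6 2.05 t 5.95 -> delta tool [-0.0025 -0.0027  0.0561]
```

View pics/w5c.png

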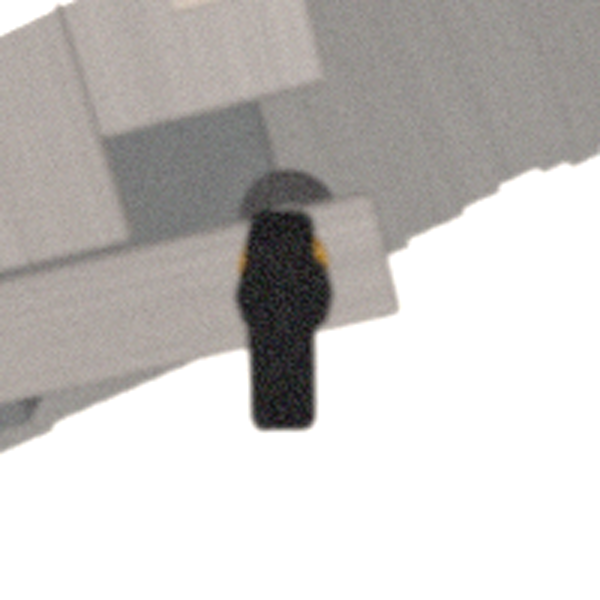

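```bash
python3 - <<'E'
from h import *
print(ray('top',cr([(655,368),(522,98)],4,100,175),.05))
# w3 pose
o={'tool_pos':[.6045,.0906,.136],'tool_rot':[.845,.535,-.007,-.007]}
print(ray('wrist',[(180,273),(292,105)],.05,o))
o={'tool_pos':[.6068,.0841,.191],'tool_rot':[.848,.53,-.006,-.005]}
print(ray('wrist',[(194,246),(287,102)],.05,o))
# scene knob triangulation
print(ray('scene',cr([(690,150)],4,325,220),.091),ray('scene',cr([(115,222)],4,325,220),.091),'gold',ray('scene',cr([(105,262)],4,325,220),.06),ray('scene',cr([(110,100),(112,90),(285,290)],4,325,220),.05))
E
```

```text
[[0.49259169 0.10228125 0.05      ]
 [0.62740642 0.17368058 0.05      ]]
[[0.48962551 0.10592022 0.05      ]
 [0.62436987 0.17892984 0.05      ]]
[[0.48717212 0.10686652 0.05      ]
 [0.62214849 0.17985159 0.05      ]]
[[0.56420199 0.38162494 0.091     ]] [[0.60801016 0.08910062 0.091     ]] gold [[0.61095869 0.08683953 0.06      ]] [[0.50094618 0.09786515 0.05      ]
 [0.49405373 0.09942925 0.05      ]
 [0.62102054 0.17695035 0.05      ]]
```

```bash
cat >> h.py <<'E'
def proj(name,X):
    m=bot.camera_model(name);c=np.array(m['R'])@np.array(X)+np.array(m['t']);return np.array([m['fx']*c[0]/c[2]+m['cx'],m['fy']*c[1]/c[2]+m['cy']])
E
python3 - <<'E'
from h import *
for z in (.08,.1,.12): print(z,(proj('scene',[.6117,.0886,z])-[310,170])*4)
for X in [(.609,.086,.091),(.609,.086,.104)]: print((proj('scene',X)-[310,170])*4)
o,s=snap('scene','s5');a=cv2.resize(s[170:330,310:510],None,fx=4,fy=4,interpolation=cv2.INTER_CUBIC).astype(float);cv2.imwrite("pics/s5c.png",np.clip(a*2.5,0,255).astype(np.uint8))
E
```

```text
0.08 [170.88671094 439.46967045]
0.1 [174.77318017 416.33517477]
0.12 [178.80920814 392.31041964]
[167.24062131 422.19657159]
[169.72667702 406.91899165]
```

View pics/s5c.png

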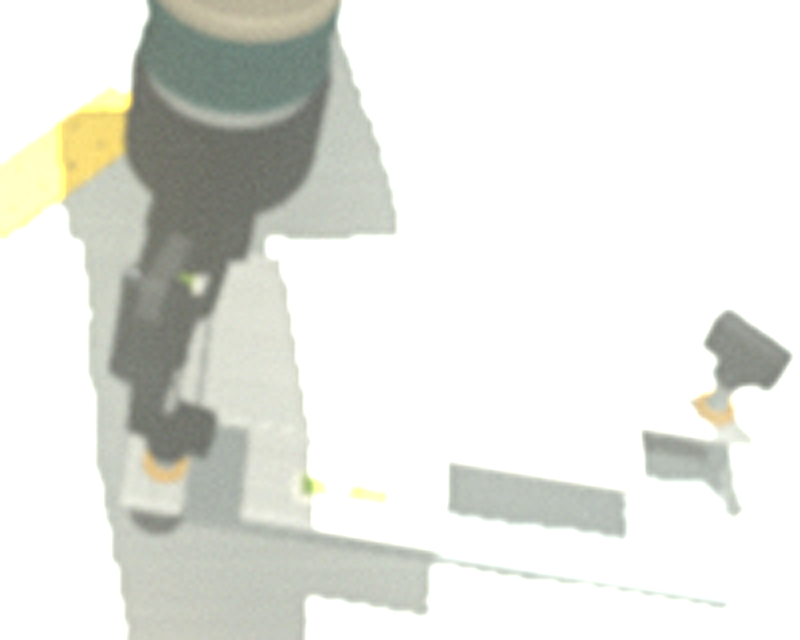

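Emit:
{"api": "drive_tool", "payload": {
  "deltas": [0, -0.002, -0.002, 0.03, 0, 0, 0, 0, 0.03, 0, 0, 0, 0, 0.008, 0, 0, 0, 0, 0, 0]
}}

```text
t: 6.55
tool_pos: [0.6012, 0.0875, 0.0539]
tool_rot: [0.844, 0.536, -0.006, -0.007]
contact_force: [0.3, -1.0, -0.1]
gripper_width: 0.998
```

Emit:
{"api": "drive_tool", "payload": {
  "deltas": [1, 0, 0, 0, 0, 1, 0, 0, 0, 0, 1, 0, 0, 0, 0, 1, 0, 0, 0, 0, 1, 0, 0, 0, 0, 1, 0, 0, 0, 0]
}}

```text
t: 7.3
tool_pos: [0.6064, 0.0863, 0.0573]
tool_rot: [0.844, 0.536, -0.003, -0.003]
contact_force: [0.9, -0.9, -2.1]
gripper_width: 0.152
```

```bash
python3 - <<'E'
from h import *
go(.608,.0875,.075)
o,im=snap('wrist','w6')
c=im[200:400,220:420]; cv2.imwrite('pics/w6c.png',cv2.resize(np.clip(c.astype(float)*2.,0,255).astype(np.uint8),None,fx=3,fy=3,interpolation=cv2.INTER_CUBIC))
E
```

```text
tcp [0.6064 0.0863 0.0573] jaw deg -25.18 q6 2.04 t 7.3 -> delta tool [ 0.0018  0.0008 -0.0177]
```

View pics/w6c.png

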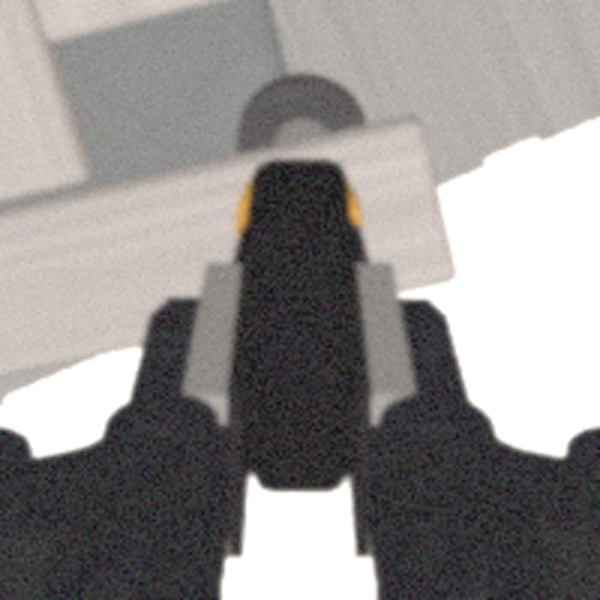

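Emit:
{"api": "drive_tool", "payload": {
  "deltas": [1, 0, 0, 0, -1, 1, 0, 0, 0, -1, 1, 0, 0, 0, -1, 1, 0, 0, 0, -1],
  "squeeze": 60
}}

```text
t: 7.85
tool_pos: [0.6073, 0.086, 0.0574]
tool_rot: [0.658, 0.753, -0.001, -0.003]
contact_force: [0.7, 0.4, -1.9]
gripper_width: 0.143
```

```bash
python3 - <<'E'
from h import *
go(.6064,.0863,.057);o=bot.get_obs();print(o['contact_force'],o['torque'])
E
```

```text
tcp [0.6073 0.086  0.0574] jaw deg 7.68 q6 1.47 t 7.85 -> delta tool [ 0.0004 -0.0009  0.0004]
[ 0.68241011  0.37134511 -1.91284993] [-0.08385387 -0.22560581 -0.12061779]
```

Emit:
{"api": "drive_tool", "payload": {
  "deltas": [1, 0, 0, 0, -1, 1, 0, 0, 0, -1, 1, 0, 0, 0, -1, 1, 0, 0, 0, -1, 1, 0, 0, 0, -1, 1, 0, 0, 0, -1, 1, 0, 0, 0, -1, 1, 0, 0, 0, 0]
}}

```text
t: 8.85
tool_pos: [0.6087, 0.0868, 0.0573]
tool_rot: [0.214, 0.977, 0.001, -0.002]
contact_force: [1.0, -0.1, -1.6]
gripper_width: 0.144
```

```bash
python3 - <<'E'
from h import *
go(.6064,.0863,.057);o=bot.get_obs();print(o['contact_force'],o['torque'],o['gripper_width'])
o,im=snap('wrist','w7')
E
```

```text
tcp [0.6087 0.0868 0.0573] jaw deg 65.29 q6 0.47 t 8.85 -> delta tool [ 0.0019 -0.0014  0.0003]
[ 1.04968518 -0.06351237 -1.56811602] [-0.3404356  -0.21289164  0.03157458] 0.14389376728832876
```

View pics/w7.png

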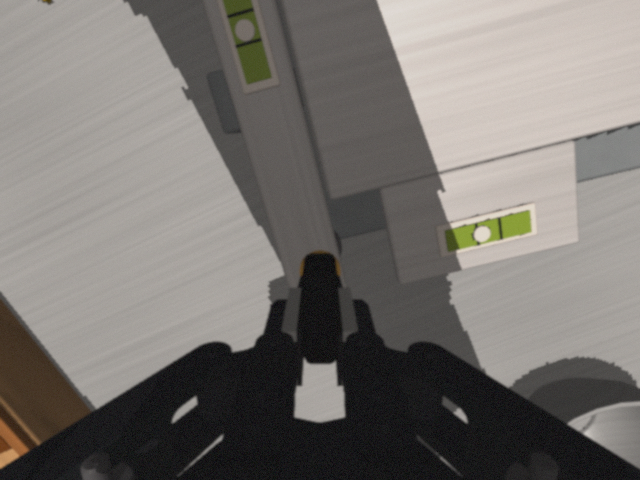

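```bash
python3 - <<'E'
from h import *
im=cv2.imread('pics/w7.png')
a=cv2.resize(im[0:100,200:300],None,fx=5,fy=5,interpolation=cv2.INTER_CUBIC)
b=cv2.resize(im[190:260,430:550],None,fx=5,fy=5,interpolation=cv2.INTER_CUBIC)
c=np.zeros((500,1100,3),np.uint8);c[:500,:500]=a;c[:350,500:]=b;cv2.imwrite('pics/w7v.png',cv2.resize(c,(800,364)))
E
```

```text
(no output)
```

View pics/w7v.png

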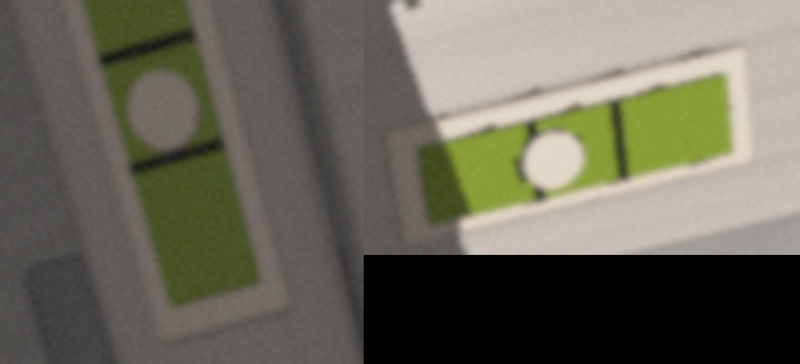

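Emit:
{"api": "drive_tool", "payload": {
  "deltas": [1, 0, 0, 0, -0.7, 1, 0, 0, 0, -0.6, 1, 0, 0, 0, 0]
}}

```text
t: 9.28
tool_pos: [0.6089, 0.087, 0.0574]
tool_rot: [0.126, 0.992, 0.001, -0.002]
contact_force: [0.6, -0.4, -0.4]
gripper_width: 0.146
```

Emit:
{"api": "drive_tool", "payload": {
  "deltas": [0, 0, 0, 0, 0, 0, 0, 0, 0, 0, 0, 0, 0, 0, 0, 0, 0, 0, -0.05, 0, 0, 0, 0, -0.05, 0, 0, 0, 0, 0, 0]
}}

```text
t: 10.02
tool_pos: [0.6079, 0.0869, 0.1597]
tool_rot: [0.129, 0.992, 0.001, -0.003]
contact_force: [-0.3, -0.2, -0.5]
gripper_width: 1.003
```

```bash
python3 - <<'E'
from h import *
go(.567,.373)
o,im=snap('wrist','w8')
E
```

```text
tcp [0.6079 0.0869 0.1597] jaw deg 75.18 q6 0.29 t 10.025 -> delta tool [0.1127 0.2661 0.0011]
```

View pics/w8.png

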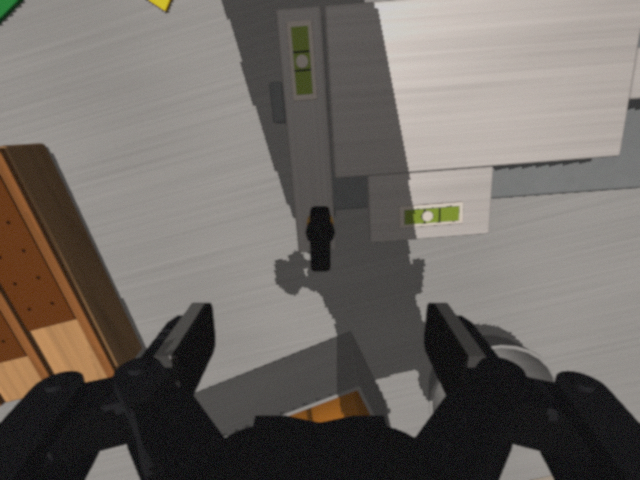

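Bubble A now sits centred at (302,61). Next is knob B.

Emit:
{"api": "drive_tool", "payload": {
  "deltas": [0, 0.0226, 0.053, 0, 0, 0, 0.0226, 0.053, 0, 0, 0, 0.0226, 0.053, 0, 0, 0, 0.0226, 0.053, 0, 0, 0, 0.0226, 0.053, 0, 0, 0, 0, 0, 0, 0]
}}

```text
t: 10.82
tool_pos: [0.5597, 0.377, 0.1482]
tool_rot: [0.132, 0.991, -0.003, -0.011]
contact_force: [0.2, -0.6, -1.2]
gripper_width: 0.996
```

Emit:
{"api": "drive_tool", "payload": {
  "deltas": [0, 0, 0, 0, -1.2, 0, 0, 0, 0, -1.2, 0, 0, 0, 0, -1.2, 0, 0, 0, 0, -1.2, 0, 0, 0, 0, -1.2, 0, 0, 0, 0, -1.2, 0, 0, 0, 0, 0]
}}

```text
t: 11.7
tool_pos: [0.5538, 0.3664, 0.1362]
tool_rot: [-0.373, 0.927, 0.001, -0.022]
contact_force: [0.9, 0.2, 0.4]
gripper_width: 0.999
```

```bash
python3 - <<'E'
from h import *
go(.567,.373)
o,im=snap('wrist','w9')
E
```

```text
tcp [0.5538 0.3664 0.1362] jaw deg 133.82 q6 -0.28 t 11.7 -> delta tool [-0.0141 -0.0044 -0.0006]
```

View pics/w9.png

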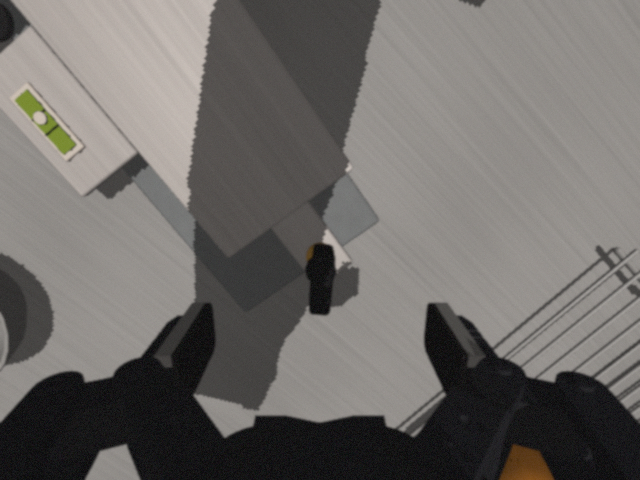

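Emit:
{"api": "drive_tool", "payload": {
  "deltas": [0, -0.01, 0, 0, 0, 0, 0, 0, 0, 0, 0, 0, 0, 0, 0]
}}

```text
t: 12.12
tool_pos: [0.5614, 0.3729, 0.1348]
tool_rot: [-0.371, 0.928, 0.0, -0.023]
contact_force: [-0.2, 0.2, -0.4]
gripper_width: 0.999
```

```bash
python3 - <<'E'
from h import *
go(.564,.380); p,R=tool(bot.get_obs()); print(R.round(3))
o,im=snap('wrist','w10')
c=im[200:400,220:420]; cv2.imwrite('pics/w10c.png',cv2.resize(np.clip(c.astype(float)*2.,0,255).astype(np.uint8),None,fx=3,fy=3,interpolation=cv2.INTER_CUBIC))
E
```

```text
tcp [0.5614 0.3729 0.1348] jaw deg 133.5 q6 -0.27 t 12.125 -> delta tool [-0.0067  0.0034 -0.0002]
[[-0.724 -0.688 -0.043]
 [-0.688  0.725 -0.016]
 [ 0.042  0.017 -0.999]]
```

View pics/w10c.png

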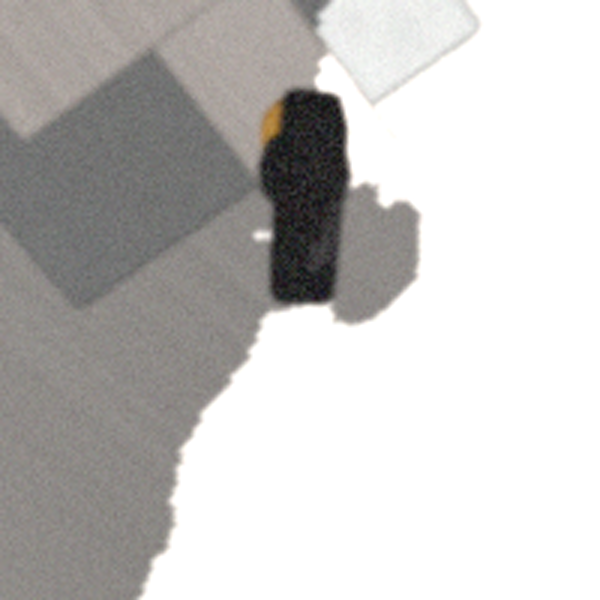

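```bash
python3 - <<'E'
from h import *
# A in w5
o={'tool_pos':[.6117,.0883,.1311],'tool_rot':[.844,.536,0,-.003]}
a=ray('wrist',[(315,257)],.095,o)[0]; print('A est',a,'bias',a[:2]-[.608,.0868]); 
p,R=tool(o);print('bias in tool',R.T@np.r_[a[:2]-[.608,.0868],0])
b=ray('wrist',[(323,265)],.095)[0];p,R=tool(bot.get_obs());print('B est',b, 'rel tool',R.T@(b-p))
E
```

```text
A est [0.60830995 0.08793953 0.095     ] bias [0.00030995 0.00113953]
bias in tool [ 1.16316720e-03 -2.03979058e-04  4.77549603e-06]
B est [0.56445615 0.37986491 0.095     ] rel tool [-0.0085736   0.00226596  0.03960254]
```

Emit:
{"api": "drive_tool", "payload": {
  "deltas": [0, -0.009, 0.002, 0.025, 0, 0, 0, 0, 0.025, 0, 0, 0, 0, 0.02, 0, 0, 0, 0, 0, 0]
}}

```text
t: 12.68
tool_pos: [0.5645, 0.3805, 0.0643]
tool_rot: [-0.37, 0.929, 0.0, -0.021]
contact_force: [0.5, -0.4, -0.2]
gripper_width: 1.0
```

```bash
python3 - <<'E'
from h import *
go(.564,.379,.057); p,R=tool(bot.get_obs()); print(R[:,2].round(3))
o,im=snap('wrist','w11')
E
```

```text
tcp [0.5645 0.3805 0.0643] jaw deg 133.47 q6 -0.26 t 12.675 -> delta tool [ 0.0011 -0.0008  0.0074]
[-0.04  -0.015 -0.999]
```

View pics/w11.png

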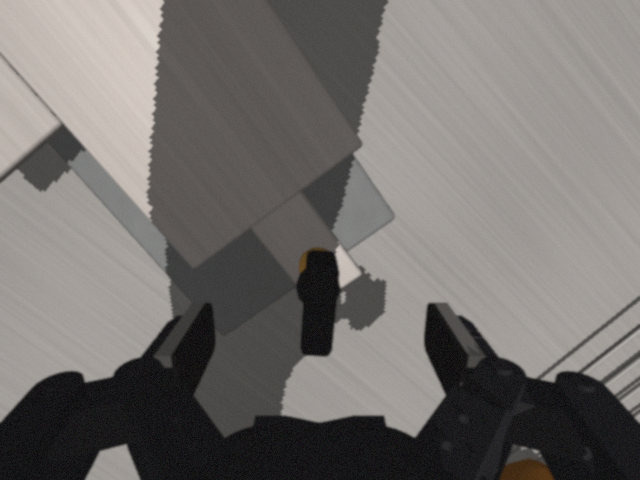

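Emit:
{"api": "drive_tool", "payload": {
  "deltas": [0, 0, 0, 0.007, 0, 1, 0, 0, 0, 0, 1, 0, 0, 0, 0, 1, 0, 0, 0, 0, 1, 0, 0, 0, 0, 1, 0, 0, 0, 0, 1, 0, 0, 0, 0]
}}

```text
t: 13.6
tool_pos: [0.5675, 0.3827, 0.0624]
tool_rot: [-0.37, 0.929, 0.001, -0.017]
contact_force: [0.2, -0.6, 0.4]
gripper_width: 0.14
```

```bash
python3 - <<'E'
from h import *
go(.564,.379,.057); p,R=tool(bot.get_obs()); print(R[:,2].round(3))
E
```

```text
tcp [0.5675 0.3827 0.0624] jaw deg 133.47 q6 -0.26 t 13.6 -> delta tool [ 0.0049 -0.0004  0.0056]
[-0.033 -0.01  -0.999]
```

Emit:
{"api": "drive_tool", "payload": {
  "deltas": [1, 0, 0, 0, 1, 1, 0, 0, 0, 1, 1, 0, 0, 0, 1, 1, 0, 0, 0, 1, 1, 0, 0, 0, 1, 1, 0, 0, 0, 0, 1, 0, 0, 0, 0]
}}

```text
t: 14.48
tool_pos: [0.5692, 0.3801, 0.0623]
tool_rot: [-0.021, 1.0, -0.007, -0.015]
contact_force: [-0.3, -0.5, 1.4]
gripper_width: 0.14
```

```bash
python3 - <<'E'
from h import *
go(.564,.379,.057); p,R=tool(bot.get_obs()); print(R[:,2].round(3),bot.get_obs()['contact_force'])
o,im=snap('wrist','w12')
E
```

```text
tcp [0.5692 0.3801 0.0623] jaw deg 92.43 q6 0.45 t 14.475 -> delta tool [ 0.0051 -0.0009  0.0055]
[-0.03  -0.015 -0.999] [-0.28105445 -0.50461251  1.37939746]
```

View pics/w12.png

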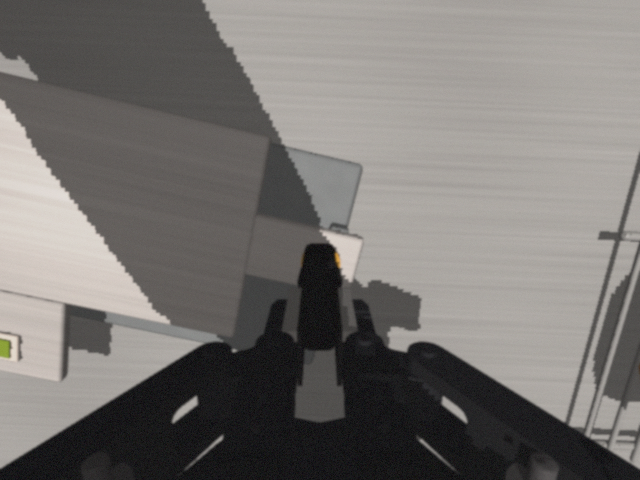

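Emit:
{"api": "drive_tool", "payload": {
  "deltas": [0, 0, 0, 0, 0, 0, 0, 0, 0, 0, 0, 0, 0, 0, 0, 0, 0, 0, -0.04, 0, 0, 0, 0, -0.04, 0, 0, 0, 0, -0.04, 0, 0, 0, 0, 0, 0]
}}

```text
t: 15.4
tool_pos: [0.5726, 0.3821, 0.1845]
tool_rot: [-0.023, 1.0, -0.008, -0.015]
contact_force: [0.4, 0.1, 0.4]
gripper_width: 1.003
```

Emit:
{"api": "drive_tool", "payload": {
  "deltas": [0, -0.008, -0.045, 0, 0, 0, -0.008, -0.045, 0, 0, 0, -0.008, -0.045, 0, 0, 0, -0.008, -0.045, 0, 0, 0, -0.008, -0.045, 0, 0, 0, 0, 0, 0, 0]
}}

```text
t: 16.15
tool_pos: [0.6221, 0.1534, 0.181]
tool_rot: [-0.025, 0.999, -0.008, -0.018]
contact_force: [0.6, 0.4, 0.6]
gripper_width: 0.999
```

```bash
python3 - <<'E'
from h import *
go(.62,.16,.16); p,R=tool(bot.get_obs()); print(R[:,2].round(3),bot.get_obs()['contact_force'])
o,im=snap('wrist','w13')
E
```

```text
tcp [0.6221 0.1534 0.181 ] jaw deg 92.86 q6 0.1 t 16.15 -> delta tool [0.001  0.007  0.0209]
[-0.036 -0.017 -0.999] [0.61498517 0.41058023 0.59187485]
```

View pics/w13.png

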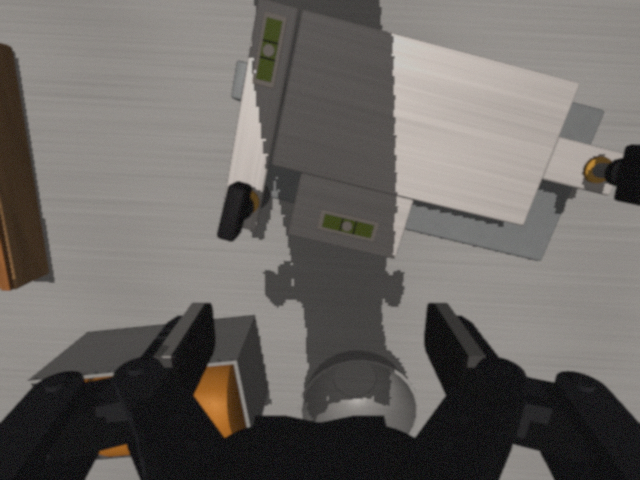

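```bash
python3 - <<'E'
from h import *
im=cv2.imread('pics/w13.png').astype(float)
a=cv2.resize(im[0:100,230:310],None,fx=5,fy=5,interpolation=cv2.INTER_CUBIC)
b=cv2.resize(im[200:250,310:390],None,fx=5,fy=5,interpolation=cv2.INTER_CUBIC)
c=np.zeros((500,800,3));c[:500,:400]=a;c[:250,400:]=b;cv2.imwrite('pics/w13v.png',np.clip(c*1.8,0,255).astype(np.uint8))
E
```

```text
(no output)
```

View pics/w13v.png

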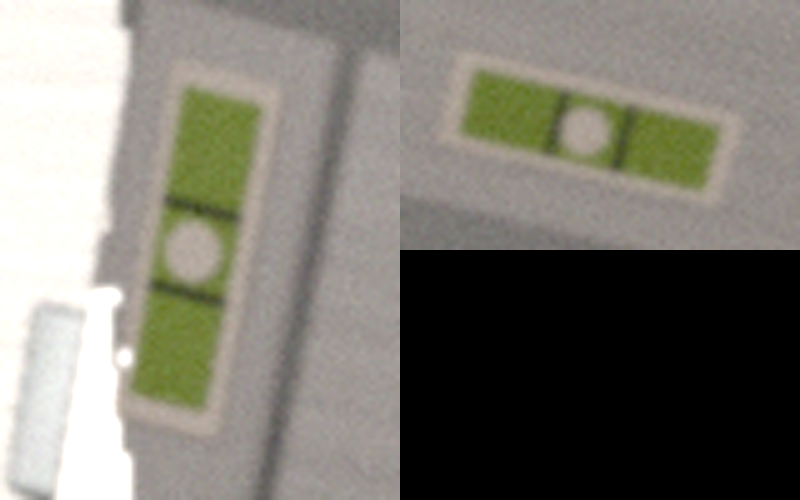

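Both bubbles stand between their lines: A is about centred, B about 0.9 mm off (roughly 5 mrad). The plate is level, so I'll start on the panels with the left lane.

Emit:
{"api": "drive_tool", "payload": {
  "deltas": [1, 0, 0, 0, 0.35, 1, -0.0035, -0.046, 0, 0, 1, -0.0035, -0.046, 0, 0, 1, -0.0035, -0.046, 0, 0, 1, -0.0035, -0.046, 0, 0, 1, -0.0035, -0.046, 0, 0, 1, -0.0035, -0.046, 0, 0, 1, -0.0035, -0.046, 0, 0, 1, 0, 0, 0, 0]
}}

```text
t: 17.32
tool_pos: [0.648, -0.1614, 0.1778]
tool_rot: [-0.01, 1.0, -0.005, -0.022]
contact_force: [0.3, 1.4, -0.6]
gripper_width: 0.001
```

```bash
python3 - <<'E'
from h import *
go(.662,-.169,.10); p,R=tool(bot.get_obs()); print(R[:,2].round(3),bot.get_obs()['contact_force'])
o,im=snap('wrist','w14')
E
```

```text
tcp [ 0.648  -0.1614  0.1778] jaw deg 91.15 q6 -0.35 t 17.325 -> delta tool [-0.0173 -0.0071  0.0772]
[-0.043 -0.011 -0.999] [ 0.31085961  1.37452515 -0.60377026]
```

View pics/w14.png

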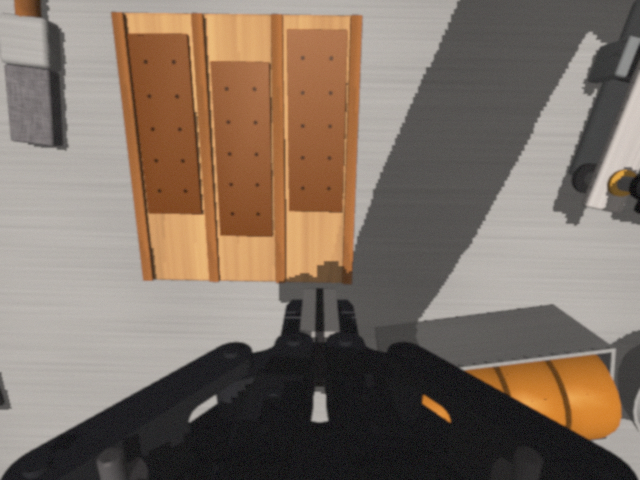

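Emit:
{"api": "drive_tool", "payload": {
  "deltas": [1, -0.01, -0.004, 0.025, 0, 1, -0.009, -0.003, 0.025, 0, 1, 0, 0, 0.025, 0, 1, 0, 0, 0, 0]
}}

```text
t: 17.88
tool_pos: [0.6642, -0.1577, 0.0996]
tool_rot: [-0.015, 1.0, -0.003, -0.023]
contact_force: [0.8, 0.5, -0.8]
gripper_width: 0.004
```

```bash
python3 - <<'E'
from h import *
print(ray('wrist',[(317,212),(290,212),(347,212)],.05,{'tool_pos':[.648,-.1614,.1778],'tool_rot':[-.01,1,-.005,-.022]}))
go(.664,-.169,.08); p,R=tool(bot.get_obs()); print(R[:,2].round(3),bot.get_obs()['contact_force'])
o,im=snap('wrist','w15')
E
```

```text
[[ 0.63785533 -0.16486177  0.05      ]
 [ 0.63839181 -0.18796222  0.05      ]
 [ 0.63726028 -0.13923914  0.05      ]]
tcp [ 0.6642 -0.1577  0.0996] jaw deg 91.77 q6 -0.35 t 17.875 -> delta tool [-0.0004 -0.0112  0.0196]
[-0.045 -0.007 -0.999] [ 0.77362199  0.47430013 -0.83999248]
```

View pics/w15.png

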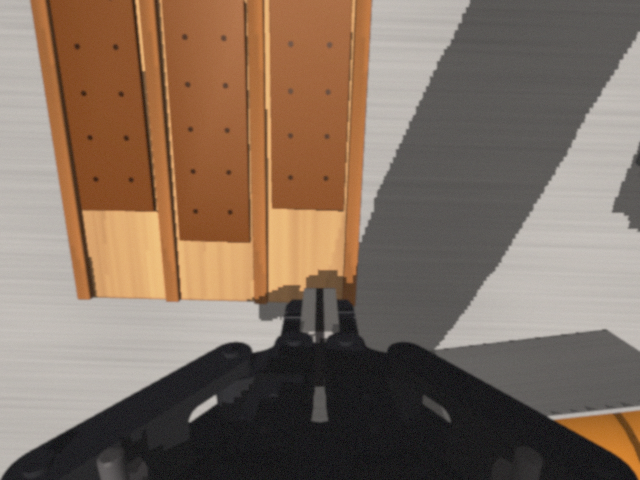

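Emit:
{"api": "drive_tool", "payload": {
  "deltas": [1, 0, -0.011, 0.01, 0, 1, 0, 0, 0, 0, 1, 0, 0, 0, 0]
}}

```text
t: 18.3
tool_pos: [0.6678, -0.1692, 0.0942]
tool_rot: [-0.016, 1.0, -0.005, -0.019]
contact_force: [0.4, -0.8, -0.7]
gripper_width: -0.002
```

```bash
python3 - <<'E'
from h import *
go(.664,-.169,.06); p,R=tool(bot.get_obs()); print(R[:,2].round(3),bot.get_obs()['contact_force'])
o,im=snap('wrist','w16')
E
```

```text
tcp [ 0.6678 -0.1692  0.0942] jaw deg 91.87 q6 -0.36 t 18.3 -> delta tool [0.0025 0.0006 0.0343]
[-0.037 -0.01  -0.999] [ 0.42707069 -0.82905637 -0.66193253]
```

View pics/w16.png

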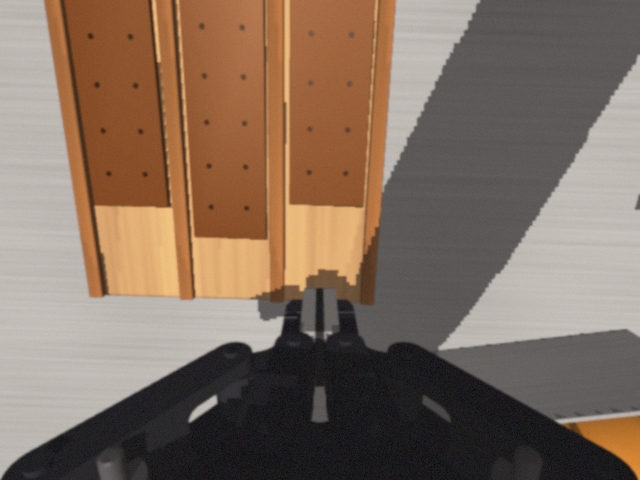

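Emit:
{"api": "drive_tool", "payload": {
  "deltas": [1, 0.002, 0.002, 0.018, 0, 1, 0, 0, 0.015, 0, 1, 0, 0, 0, 0]
}}

```text
t: 18.73
tool_pos: [0.6636, -0.1675, 0.0588]
tool_rot: [-0.016, 1.0, -0.004, -0.019]
contact_force: [-0.0, -0.3, 0.3]
gripper_width: -0.001
```

```bash
python3 - <<'E'
from h import *
go(.664,-.169,.05); p,R=tool(bot.get_obs()); print(R[:,2].round(3),bot.get_obs()['contact_force'])
o,im=snap('wrist','w17')
E
```

```text
tcp [ 0.6636 -0.1675  0.0588] jaw deg 91.85 q6 -0.36 t 18.725 -> delta tool [-0.0007 -0.0014  0.0088]
[-0.038 -0.009 -0.999] [-0.04391595 -0.28565544  0.33272183]
```

View pics/w17.png

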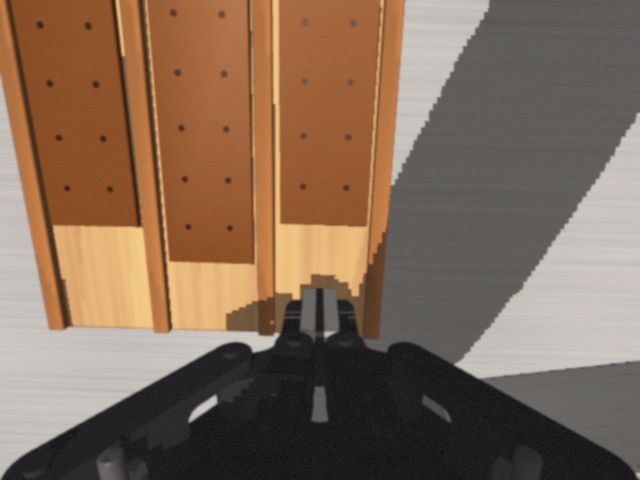

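Emit:
{"api": "drive_tool", "payload": {
  "deltas": [1, 0, 0, 0.007, 0, 1, 0, 0, 0.007, 0, 1, 0, 0, 0, 0]
}}

```text
t: 19.15
tool_pos: [0.6641, -0.168, 0.0449]
tool_rot: [-0.016, 1.0, -0.005, -0.018]
contact_force: [-0.9, 0.5, -0.4]
gripper_width: -0.002
```

Emit:
{"api": "drive_tool", "payload": {
  "deltas": [1, 0, 0, 0.006, 0, 1, 0, 0, 0, 0]
}}

```text
t: 19.4
tool_pos: [0.6641, -0.1681, 0.0388]
tool_rot: [-0.016, 1.0, -0.005, -0.018]
contact_force: [0.5, 0.3, 0.2]
gripper_width: -0.001
```

Emit:
{"api": "drive_tool", "payload": {
  "deltas": [1, 0, 0, 0.006, 0, 1, 0, 0, 0, 0]
}}

```text
t: 19.65
tool_pos: [0.664, -0.1682, 0.0326]
tool_rot: [-0.016, 1.0, -0.005, -0.018]
contact_force: [0.8, 0.4, -0.0]
gripper_width: -0.005
```

Emit:
{"api": "drive_tool", "payload": {
  "deltas": [1, 0, 0, 0.005, 0, 1, 0, 0, 0, 0]
}}

```text
t: 19.9
tool_pos: [0.6639, -0.1683, 0.0273]
tool_rot: [-0.016, 1.0, -0.005, -0.018]
contact_force: [-0.2, 0.2, 1.0]
gripper_width: -0.002
```

```bash
python3 - <<'E'
from h import *
o,im=snap('wrist','w18');o,im=snap('scene','s18')
a=cv2.resize(im[200:380,100:300],None,fx=4,fy=4,interpolation=cv2.INTER_CUBIC).astype(float);cv2.imwrite("pics/s18c.png",np.clip(a*1.6,0,255)[:600].astype(np.uint8))
E
```

```text
(no output)
```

View pics/w18.png

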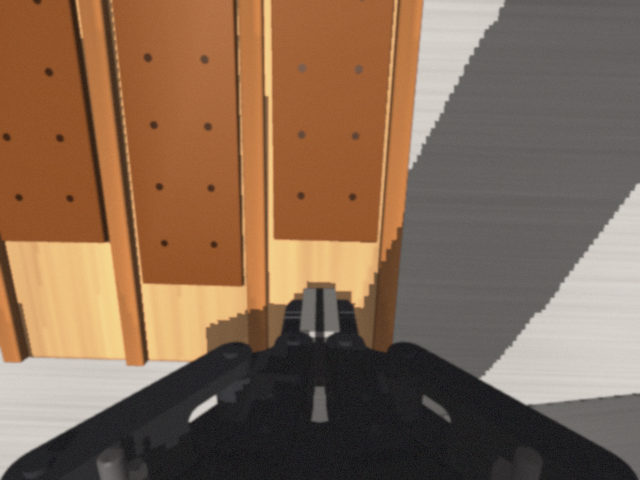

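View pics/s18c.png

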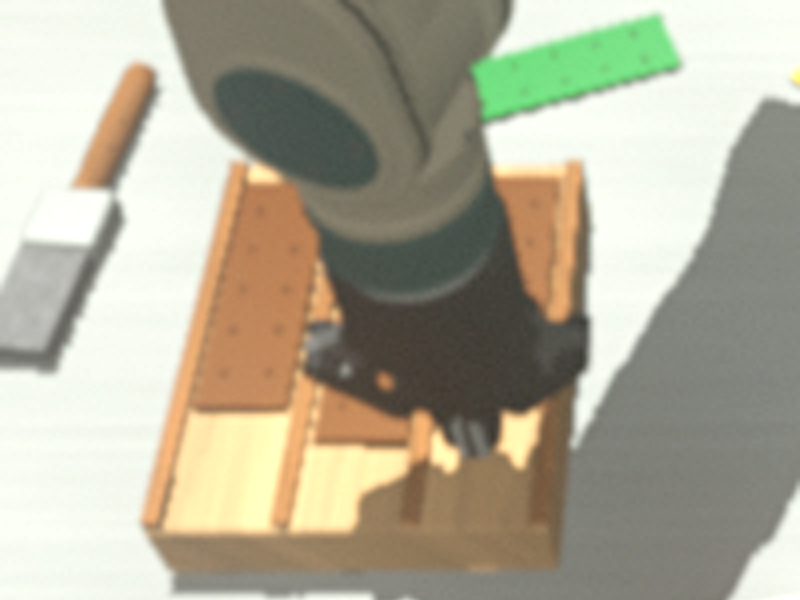

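Emit:
{"api": "drive_tool", "payload": {
  "deltas": [1, 0, 0, 0.004, 0, 1, 0, 0, 0, 0]
}}

```text
t: 20.25
tool_pos: [0.6646, -0.1686, 0.0239]
tool_rot: [-0.016, 1.0, -0.005, -0.017]
contact_force: [0.6, -0.6, 0.0]
gripper_width: -0.001
```

Emit:
{"api": "drive_tool", "payload": {
  "deltas": [1, 0, 0, 0.004, 0, 1, 0, 0, 0, 0]
}}

```text
t: 20.5
tool_pos: [0.6644, -0.1687, 0.0197]
tool_rot: [-0.016, 1.0, -0.005, -0.017]
contact_force: [0.1, 0.1, 0.2]
gripper_width: 0.002
```

Emit:
{"api": "drive_tool", "payload": {
  "deltas": [1, 0, 0, 0.003, 0, 1, 0, 0, 0, 0]
}}

```text
t: 20.75
tool_pos: [0.6643, -0.1687, 0.0164]
tool_rot: [-0.016, 1.0, -0.005, -0.017]
contact_force: [-0.4, 1.3, -0.1]
gripper_width: 0.001
```

Emit:
{"api": "drive_tool", "payload": {
  "deltas": [1, 0, 0, 0.003, 0, 1, 0, 0, 0, 0]
}}

```text
t: 21.0
tool_pos: [0.6652, -0.169, 0.0148]
tool_rot: [-0.016, 1.0, -0.005, -0.016]
contact_force: [0.8, 0.2, -0.5]
gripper_width: -0.001
```

```bash
python3 - <<'E'
from h import *
o,im=snap('wrist','w19')
E
```

```text
(no output)
```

View pics/w19.png

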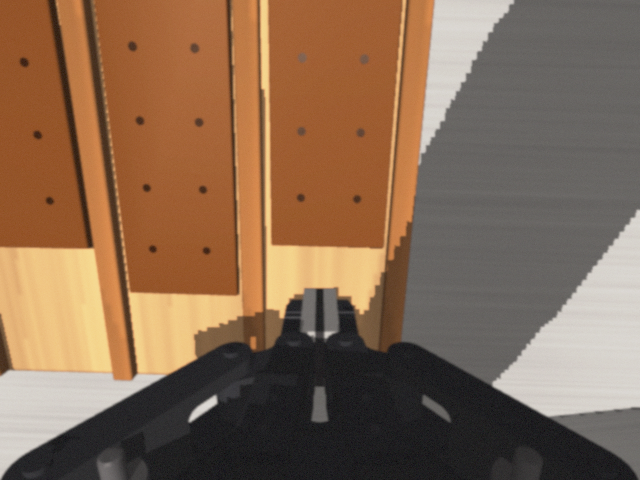

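Emit:
{"api": "drive_tool", "payload": {
  "deltas": [1, 0, 0, 0.003, 0, 1, 0, 0, 0, 0]
}}

```text
t: 21.3
tool_pos: [0.6656, -0.1692, 0.0151]
tool_rot: [-0.016, 1.0, -0.006, -0.015]
contact_force: [-0.0, -0.1, -0.5]
gripper_width: 0.0
```

Emit:
{"api": "drive_tool", "payload": {
  "deltas": [1, 0, 0, 0.003, 0, 1, 0, 0, 0, 0]
}}

```text
t: 21.55
tool_pos: [0.6663, -0.1694, 0.0147]
tool_rot: [-0.016, 1.0, -0.006, -0.014]
contact_force: [-0.2, -0.6, -0.2]
gripper_width: 0.0
```

Emit:
{"api": "drive_tool", "payload": {
  "deltas": [1, 0, 0, -0.003, 0.23, 1, 0, 0, 0, 0]
}}

```text
t: 21.8
tool_pos: [0.6659, -0.1693, 0.0167]
tool_rot: [0.001, 1.0, -0.006, -0.015]
contact_force: [0.8, 0.4, -0.8]
gripper_width: 0.001
```

Emit:
{"api": "drive_tool", "payload": {
  "deltas": [1, 0.012, 0, 0, 0, 1, 0.012, 0, 0, 0, 1, 0.012, 0, 0, 0, 1, 0, 0, 0, 0]
}}

```text
t: 22.3
tool_pos: [0.6257, -0.1687, 0.0165]
tool_rot: [0.001, 1.0, -0.006, -0.016]
contact_force: [0.9, 1.5, 0.1]
gripper_width: -0.004
```

```bash
python3 - <<'E'
from h import *
go(.58,-.169,.0165); p,R=tool(bot.get_obs()); print(R.round(3),bot.get_obs()['contact_force'])
o,im=snap('wrist','w20')
E
```

```text
tcp [ 0.6257 -0.1687  0.0165] jaw deg 89.89 q6 -0.35 t 22.3 -> delta tool [ 0.0457 -0.0004  0.0015]
[[-0.999  0.002 -0.032]
 [ 0.002  1.    -0.011]
 [ 0.032 -0.011 -0.999]] [0.86115977 1.49489671 0.08551949]
```

View pics/w20.png

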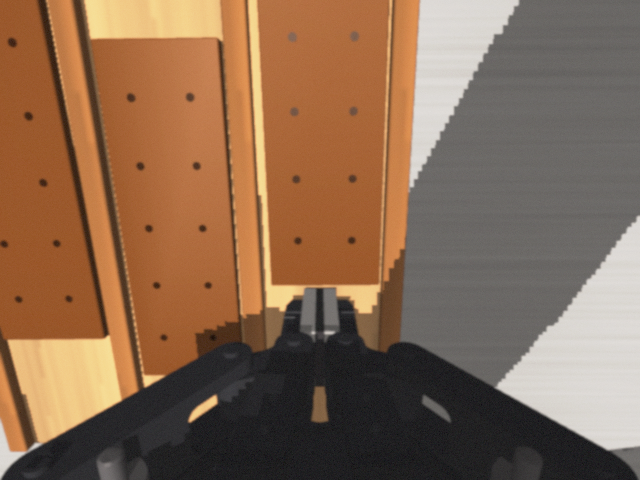

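Emit:
{"api": "drive_tool", "payload": {
  "deltas": [1, 0.0125, 0, 0.0005, 0, 1, 0.0125, 0, 0.0005, 0, 1, 0.0125, 0, 0.0005, 0, 1, 0.0125, 0, 0, 0, 1, 0, 0, 0, 0]
}}

```text
t: 22.98
tool_pos: [0.5732, -0.1689, 0.017]
tool_rot: [0.001, 1.0, -0.006, -0.015]
contact_force: [0.2, -0.7, 1.1]
gripper_width: 0.002
```

```bash
python3 - <<'E'
from h import *
go(.573,-.169,.0165); p,R=tool(bot.get_obs())
o,im=snap('wrist','w21');o,im=snap('scene','s21')
a=cv2.resize(im[200:350,110:310],None,fx=4,fy=4,interpolation=cv2.INTER_CUBIC).astype(float);cv2.imwrite("pics/s21c.png",np.clip(a*1.4,0,255)[:600].astype(np.uint8))
E
```

```text
tcp [ 0.5732 -0.1689  0.017 ] jaw deg 89.89 q6 -0.38 t 22.975 -> delta tool [ 0.0002 -0.0001  0.0005]
```

View pics/w21.png

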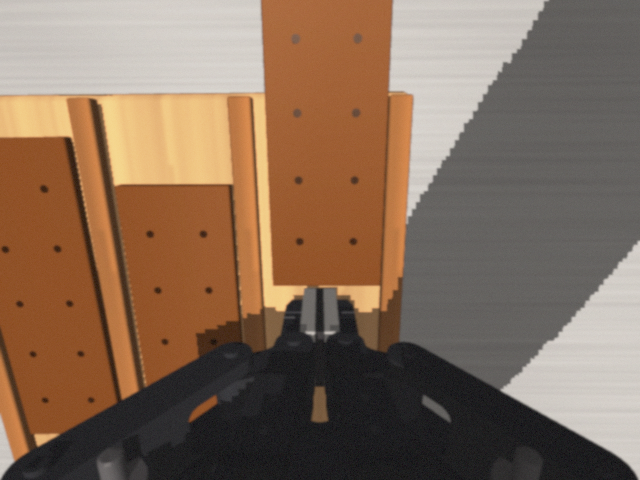

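View pics/s21c.png

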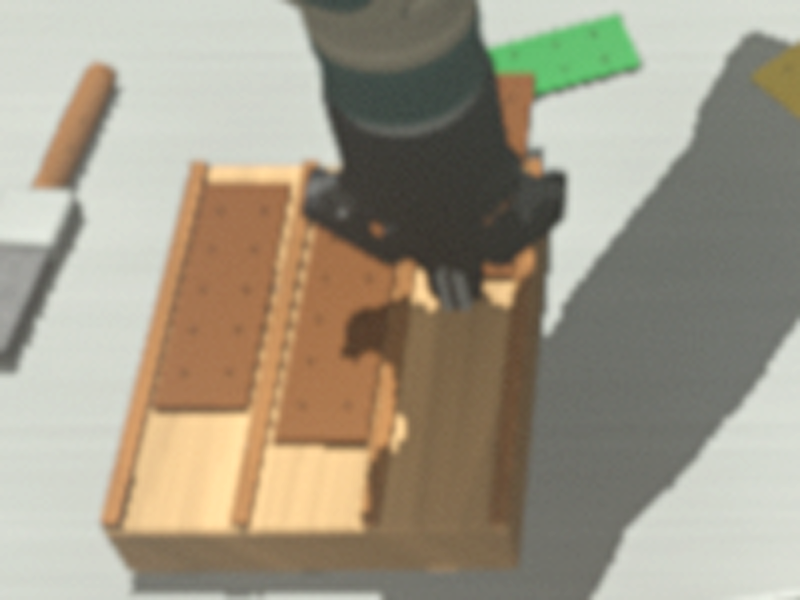

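```bash
python3 - <<'E'
from h import *
a=ray('wrist',[(327,285),(274,285),(380,285)],.05);b=ray('wrist',[(400,94),(240,96)],.051);print(a,b)
E
```

```text
[[ 0.56463268 -0.16536539  0.05      ]
 [ 0.56474756 -0.18796899  0.05      ]
 [ 0.56451831 -0.1428595   0.05      ]] [[ 0.48882673 -0.13911157  0.051     ]
 [ 0.48938403 -0.19772796  0.051     ]]
```

The panel now sticks out about 64 mm (far end at px (327,285), board edge at row 94). I'll lift off and go grip the overhang.

Emit:
{"api": "drive_tool", "payload": {
  "deltas": [1, -0.004, 0, -0.02, 0, 0, 0, 0, -0.04, 0, 0, 0.028, 0, 0, 0, 0, 0.028, 0, 0, 0, 0, 0.028, 0, 0, 0, 0, 0.026, 0, 0, 0, 0, 0, 0, 0, 0]
}}

```text
t: 23.95
tool_pos: [0.4721, -0.1692, 0.0824]
tool_rot: [0.0, 1.0, -0.007, -0.013]
contact_force: [0.5, -0.2, 0.5]
gripper_width: 1.002
```

```bash
python3 - <<'E'
from h import *
go(.468,-.168,.01); p,R=tool(bot.get_obs()); print(R.round(3))
o,im=snap('wrist','w22')
E
```

```text
tcp [ 0.4721 -0.1692  0.0824] jaw deg 89.99 q6 -0.46 t 23.95 -> delta tool [0.0022 0.0022 0.0724]
[[-1.     0.    -0.025]
 [ 0.001  1.    -0.014]
 [ 0.025 -0.014 -1.   ]]
```

View pics/w22.png

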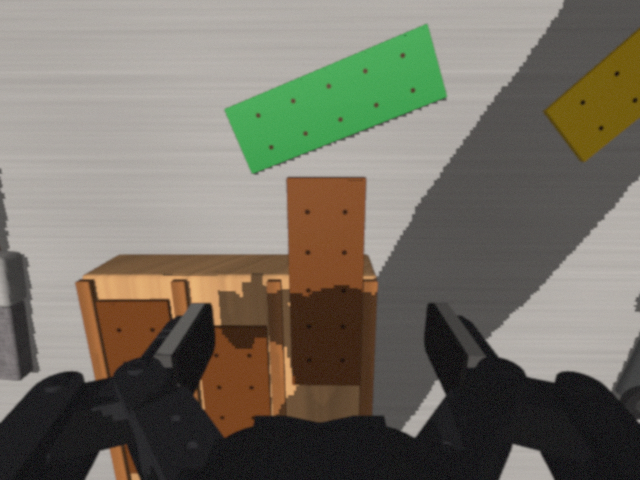

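```bash
python3 - <<'E'
from h import *
print(ray('wrist',[(327,178),(290,250),(366,250)],.05),ray('wrist',[(180,280),(372,280)],.051))
E
```

```text
[[ 0.4258041  -0.16574105  0.05      ]
 [ 0.46913454 -0.1878105   0.05      ]
 [ 0.46884723 -0.14194329  0.05      ]] [[ 0.48879391 -0.25643555  0.051     ]
 [ 0.48787082 -0.13767154  0.051     ]]
```

Emit:
{"api": "drive_tool", "payload": {
  "deltas": [0, 0, 0.002, 0.025, 0, 0, 0.003, 0, 0.025, 0, 0, 0, 0, 0.015, 0, 0, 0, 0, 0, 0]
}}

```text
t: 24.5
tool_pos: [0.4768, -0.1708, 0.0176]
tool_rot: [-0.001, 1.0, -0.009, -0.007]
contact_force: [-0.9, 0.1, -0.2]
gripper_width: 0.999
```

```bash
python3 - <<'E'
from h import *
go(.467,-.168,.009); p,R=tool(bot.get_obs()); print(R.round(3))
o,im=snap('wrist','w23')
E
```

```text
tcp [ 0.4768 -0.1708  0.0176] jaw deg 90.08 q6 -0.46 t 24.5 -> delta tool [0.0097 0.003  0.0087]
[[-1.    -0.001 -0.015]
 [-0.001  1.    -0.018]
 [ 0.015 -0.018 -1.   ]]
```

View pics/w23.png

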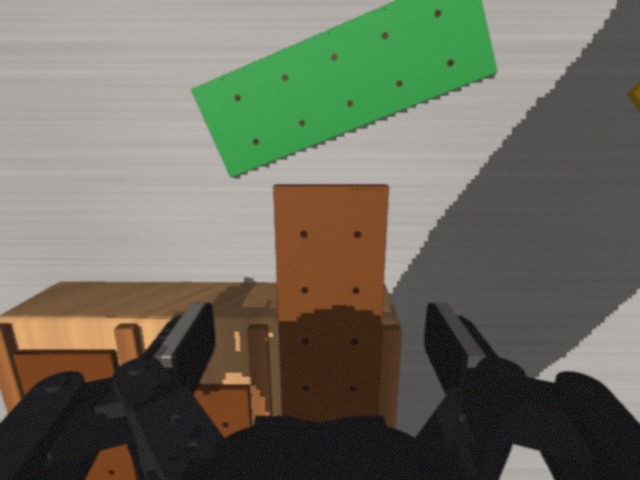

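Emit:
{"api": "drive_tool", "payload": {
  "deltas": [0, 0.011, 0.003, 0, 0, 0, 0, 0, 0, 0]
}}

```text
t: 24.8
tool_pos: [0.4672, -0.1685, 0.0198]
tool_rot: [-0.001, 1.0, -0.01, -0.006]
contact_force: [-1.2, -0.6, -0.4]
gripper_width: 0.998
```

Emit:
{"api": "drive_tool", "payload": {
  "deltas": [0, 0, 0, 0.008, 0, 0, 0, 0, 0, 0]
}}

```text
t: 25.05
tool_pos: [0.4679, -0.1691, 0.0124]
tool_rot: [-0.001, 1.0, -0.01, -0.005]
contact_force: [-0.0, 0.9, 0.8]
gripper_width: 1.001
```

```bash
python3 - <<'E'
from h import *
go(.467,-.168,.009); p,R=tool(bot.get_obs()); print(R.round(3))
o,im=snap('wrist','w24')
E
```

```text
tcp [ 0.4679 -0.1691  0.0124] jaw deg 90.08 q6 -0.46 t 25.05 -> delta tool [0.0008 0.0012 0.0034]
[[-1.    -0.001 -0.009]
 [-0.001  1.    -0.021]
 [ 0.009 -0.021 -1.   ]]
```

View pics/w24.png

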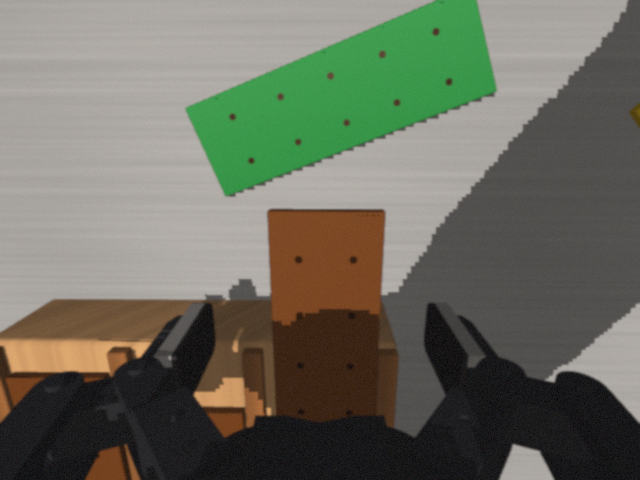

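Emit:
{"api": "drive_tool", "payload": {
  "deltas": [0, 0.004, 0.001, 0.004, 0, 0, 0, 0, 0, 0]
}}

```text
t: 25.35
tool_pos: [0.4642, -0.1684, 0.0085]
tool_rot: [-0.001, 1.0, -0.011, -0.004]
contact_force: [0.4, 0.6, -1.0]
gripper_width: 0.997
```

Emit:
{"api": "drive_tool", "payload": {
  "deltas": [1, 0, 0, 0, 0, 1, 0, 0, 0, 0, 1, 0, 0, 0, 0, 1, 0, 0, 0, 0, 1, 0, 0, 0, 0],
  "squeeze": 50
}}

```text
t: 25.98
tool_pos: [0.4643, -0.1685, 0.009]
tool_rot: [-0.001, 1.0, -0.011, -0.004]
contact_force: [-0.3, -0.5, 1.9]
gripper_width: 0.52
```

```bash
python3 - <<'E'
from h import *
go(.467,-.168,.009); p,R=tool(bot.get_obs()); print(R.round(3),bot.get_obs()['contact_force'])
o,im=snap('wrist','w25')
E
```

```text
tcp [ 0.4643 -0.1685  0.009 ] jaw deg 90.08 q6 -0.47 t 25.975 -> delta tool [-0.0027  0.0005  0.    ]
[[-1.    -0.001 -0.008]
 [-0.001  1.    -0.021]
 [ 0.008 -0.021 -1.   ]] [-0.25313277 -0.47901631  1.87813263]
```

View pics/w25.png

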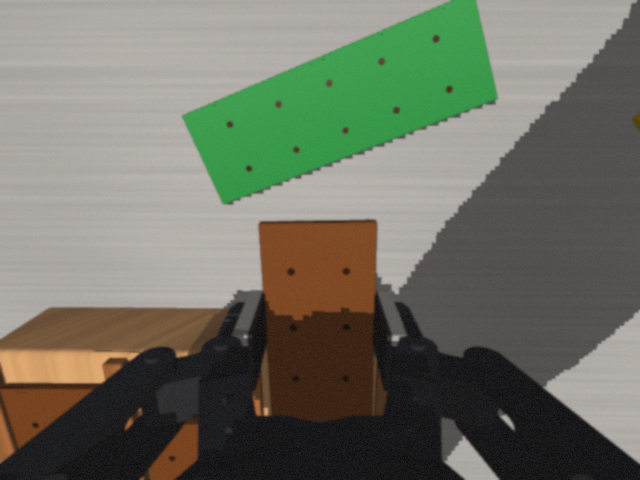

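Emit:
{"api": "drive_tool", "payload": {
  "deltas": [1, 0, 0, -0.008, 0, 1, 0, 0, -0.01, 0, 1, 0, 0, -0.015, 0, 1, 0, 0, -0.02, 0, 1, 0, 0, 0, 0]
}}

```text
t: 26.65
tool_pos: [0.4657, -0.1678, 0.0661]
tool_rot: [-0.001, 1.0, -0.011, -0.003]
contact_force: [-0.5, -0.6, -0.7]
gripper_width: 0.518
```

```bash
python3 - <<'E'
from h import *
go(.467,-.168,.009); p,R=tool(bot.get_obs()); print(R.round(3),bot.get_obs()['contact_force'])
o,im=snap('wrist','w26');o,im=snap('scene','s26')
a=cv2.resize(im[150:300,150:350],None,fx=4,fy=4,interpolation=cv2.INTER_CUBIC).astype(float);cv2.imwrite("pics/s26c.png",np.clip(a*1.6,0,255)[:600].astype(np.uint8))
E
```

```text
tcp [ 0.4657 -0.1678  0.0661] jaw deg 90.07 q6 -0.46 t 26.65 -> delta tool [-0.0016  0.001   0.0571]
[[-1.    -0.001 -0.006]
 [-0.001  1.    -0.022]
 [ 0.006 -0.022 -1.   ]] [-0.45533154 -0.58635083 -0.70459918]
```

View pics/w26.png

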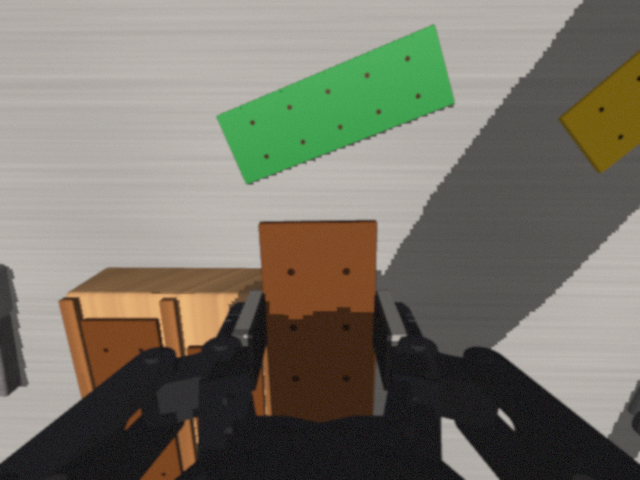

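View pics/s26c.png

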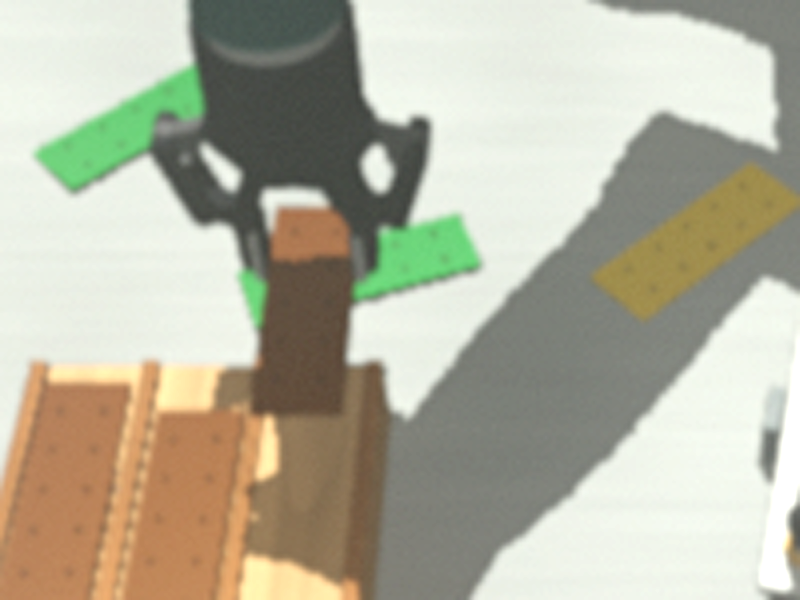

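Panel gripped and lifted, hanging level (near end at (319,221) in the wrist view). Now I'll carry it to the +y slot on the plate.

Emit:
{"api": "drive_tool", "payload": {
  "deltas": [1, 0, 0, -0.025, 0, 1, 0, 0, -0.025, 0, 1, -0.005, 0.04, 0, 0, 1, -0.005, 0.045, 0, 0, 1, -0.005, 0.045, 0, 0, 1, -0.005, 0.045, 0, 0, 1, -0.005, 0.045, 0, 0, 1, -0.005, 0.045, 0, 0, 1, -0.005, 0.045, 0, 0, 1, 0, 0, 0, 0]
}}

```text
t: 28.0
tool_pos: [0.4948, 0.1535, 0.1006]
tool_rot: [0.001, 1.0, -0.009, -0.011]
contact_force: [-0.2, -0.9, -0.8]
gripper_width: 0.519
```

```bash
python3 - <<'E'
from h import *
go(.5154,.3074,.10); p,R=tool(bot.get_obs()); print(R.round(3),bot.get_obs()['gripper_width'])
E
```

```text
tcp [0.4948 0.1535 0.1006] jaw deg 89.88 q6 0.19 t 28.0 -> delta tool [-0.0202  0.1539 -0.0027]
[[-1.     0.002 -0.023]
 [ 0.002  1.    -0.018]
 [ 0.023 -0.018 -1.   ]] 0.5186441613290291
```

Emit:
{"api": "drive_tool", "payload": {
  "deltas": [1, -0.005, 0.038, -0.002, 0, 1, -0.005, 0.038, -0.002, 0, 1, -0.005, 0.038, -0.002, 0, 1, -0.005, 0.036, 0, 0, 1, 0, 0, 0, 0.65, 1, 0, 0, 0, 0.65, 1, 0, 0, 0, 0, 1, 0, 0, 0, 0]
}}

```text
t: 29.0
tool_pos: [0.5121, 0.2994, 0.0957]
tool_rot: [0.096, 0.995, -0.015, -0.016]
contact_force: [-0.5, 0.5, -0.8]
gripper_width: 0.517
```

```bash
python3 - <<'E'
from h import *
go(.5154,.3074,.05); p,R=tool(bot.get_obs()); print(R.round(3),bot.get_obs()['gripper_width'])
o,im=snap('wrist','w27');o,im=snap('top','t27')
a=cv2.resize(im[160:310,80:280],None,fx=4,fy=4,interpolation=cv2.INTER_CUBIC).astype(float);cv2.imwrite("pics/t27c.png",np.clip(a*1.3,0,255)[:600].astype(np.uint8))
E
```

```text
tcp [0.5121 0.2994 0.0957] jaw deg 78.96 q6 0.62 t 29.0 -> delta tool [-0.0031  0.01    0.0453]
[[-0.981  0.191 -0.035]
 [ 0.192  0.981 -0.027]
 [ 0.029 -0.034 -0.999]] 0.516723110558205
```

View pics/w27.png

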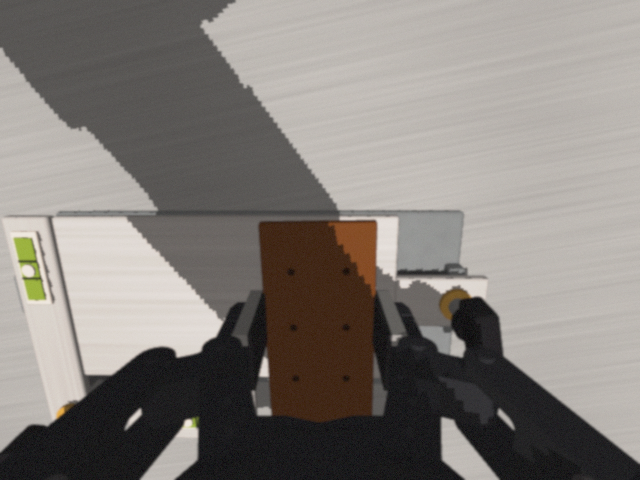

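View pics/t27c.png

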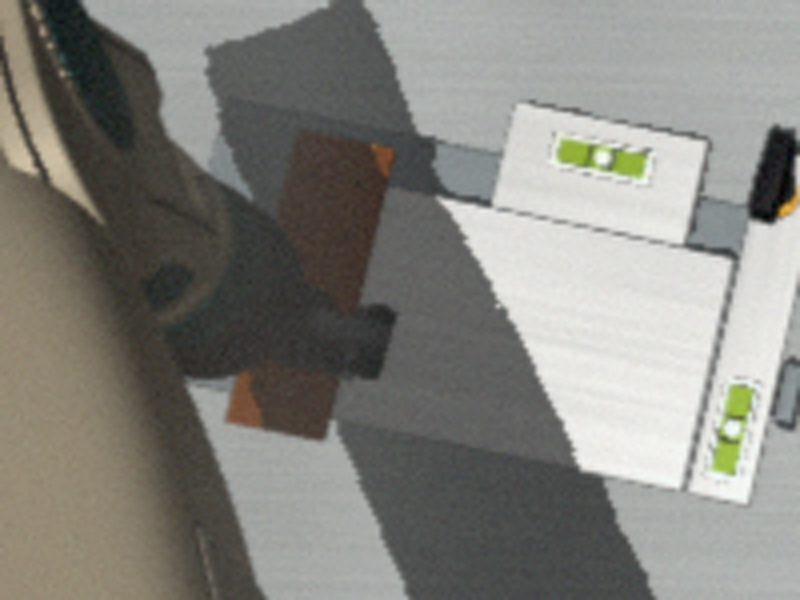

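Emit:
{"api": "drive_tool", "payload": {
  "deltas": [1, -0.003, 0.01, 0.012, 0.05, 1, 0, 0, 0.015, 0, 1, 0, 0, 0.015, 0, 1, 0, 0, 0, 0]
}}

```text
t: 29.6
tool_pos: [0.515, 0.3077, 0.0494]
tool_rot: [0.1, 0.995, -0.016, -0.017]
contact_force: [-0.7, -1.3, -0.5]
gripper_width: 0.52
```

```bash
python3 - <<'E'
from h import *
go(.5154,.3074,.022); p,R=tool(bot.get_obs()); print(R.round(3),bot.get_obs()['gripper_width'])
o,im=snap('wrist','w28')
E
```

```text
tcp [0.515  0.3077 0.0494] jaw deg 78.56 q6 0.64 t 29.6 -> delta tool [-0.0013  0.0008  0.0274]
[[-0.979  0.198 -0.037]
 [ 0.199  0.98  -0.028]
 [ 0.03  -0.035 -0.999]] 0.5201755930109093
```

View pics/w28.png

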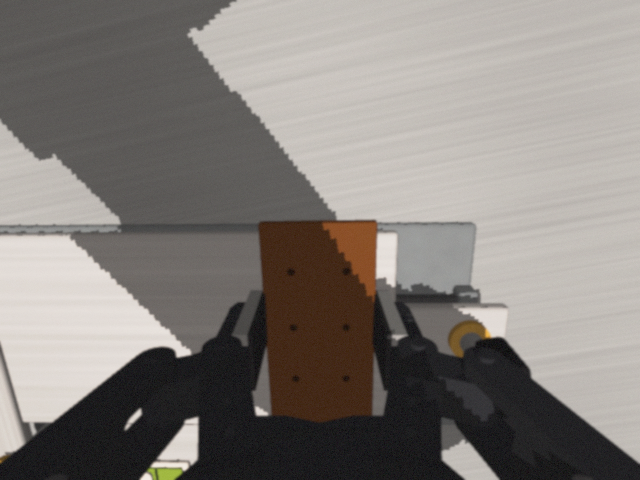

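Emit:
{"api": "drive_tool", "payload": {
  "deltas": [1, 0.001, -0.01, 0, -0.1, 1, 0, 0, 0, 0]
}}

```text
t: 29.9
tool_pos: [0.5128, 0.2978, 0.0511]
tool_rot: [0.092, 0.995, -0.015, -0.016]
contact_force: [0.7, -1.0, -0.3]
gripper_width: 0.523
```

Emit:
{"api": "drive_tool", "payload": {
  "deltas": [1, 0, 0, 0.01, 0, 1, 0, 0, 0.01, 0, 1, 0, 0, 0, 0]
}}

```text
t: 30.28
tool_pos: [0.5126, 0.2973, 0.0306]
tool_rot: [0.093, 0.995, -0.015, -0.015]
contact_force: [-0.1, -0.1, -0.6]
gripper_width: 0.518
```

```bash
python3 - <<'E'
from h import *
go(.5136,.2976,.015); p,R=tool(bot.get_obs()); print(R.round(3),bot.get_obs()['gripper_width'])
o,im=snap('wrist','w29')
E
```

```text
tcp [0.5126 0.2973 0.0306] jaw deg 79.38 q6 0.61 t 30.275 -> delta tool [-0.0013  0.001   0.0155]
[[-0.982  0.184 -0.033]
 [ 0.185  0.982 -0.026]
 [ 0.028 -0.032 -0.999]] 0.5175411867109739
```

View pics/w29.png

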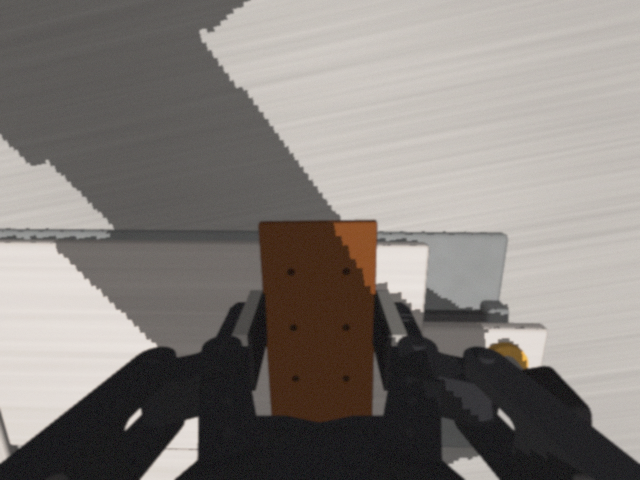

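Emit:
{"api": "drive_tool", "payload": {
  "deltas": [1, -0.001, 0.001, 0.008, 0, 1, 0, 0, 0.005, 0, 1, 0, 0, 0, 0]
}}

```text
t: 30.7
tool_pos: [0.514, 0.2982, 0.0171]
tool_rot: [0.093, 0.995, -0.014, -0.015]
contact_force: [-0.2, -0.5, -1.0]
gripper_width: 0.517
```

Emit:
{"api": "drive_tool", "payload": {
  "deltas": [1, 0, 0, 0.003, 0, 1, 0, 0, 0, 0]
}}

```text
t: 30.95
tool_pos: [0.5146, 0.2985, 0.0149]
tool_rot: [0.093, 0.996, -0.014, -0.014]
contact_force: [-1.0, -1.5, 0.5]
gripper_width: 0.518
```

Emit:
{"api": "drive_tool", "payload": {
  "deltas": [1, 0, 0, 0.002, 0, 1, 0, 0, 0, 0]
}}

```text
t: 31.2
tool_pos: [0.515, 0.2987, 0.0151]
tool_rot: [0.092, 0.996, -0.014, -0.014]
contact_force: [0.3, -0.1, -1.9]
gripper_width: 0.515
```

Emit:
{"api": "drive_tool", "payload": {
  "deltas": [0.38, 0, 0, 0, 0, 0.38, 0, 0, 0, 0, 0.38, 0, 0, 0, 0, 0.38, 0, 0, 0, 0]
}}

```text
t: 31.7
tool_pos: [0.5153, 0.2988, 0.0146]
tool_rot: [0.092, 0.996, -0.013, -0.013]
contact_force: [-0.2, -0.1, -0.5]
gripper_width: 0.621
```

```bash
python3 - <<'E'
from h import *
go(.5136,.2976,.015)
o,im=snap('wrist','w30')
E
```

```text
tcp [0.5153 0.2988 0.0146] jaw deg 79.41 q6 0.61 t 31.7 -> delta tool [ 0.0014 -0.0015 -0.0004]
```

View pics/w30.png

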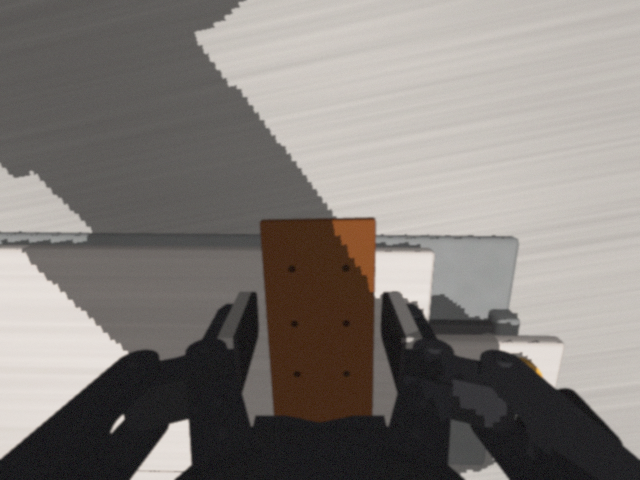

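Emit:
{"api": "drive_tool", "payload": {
  "deltas": [0.38, 0, 0, -0.02, 0, 0.38, 0, 0, -0.03, 0, 0.5, 0, 0, -0.04, 0, 1, 0, 0, -0.03, 0, 1, 0, 0, 0, -0.65, 1, 0, 0, 0, -0.65, 1, 0, 0, 0, 0]
}}

```text
t: 32.62
tool_pos: [0.5184, 0.3016, 0.1375]
tool_rot: [-0.0, 1.0, -0.013, -0.015]
contact_force: [0.7, -0.0, -0.2]
gripper_width: -0.003
```

```bash
python3 - <<'E'
from h import *
go(.69,-.229,.12)
o,im=snap('wrist','w31');p,R=tool(bot.get_obs()); print(R[:,2].round(3))
E
```

```text
tcp [0.5184 0.3016 0.1375] jaw deg 90.07 q6 0.42 t 32.625 -> delta tool [-0.1718 -0.5302  0.0256]
[-0.031 -0.025 -0.999]
```

View pics/w31.png

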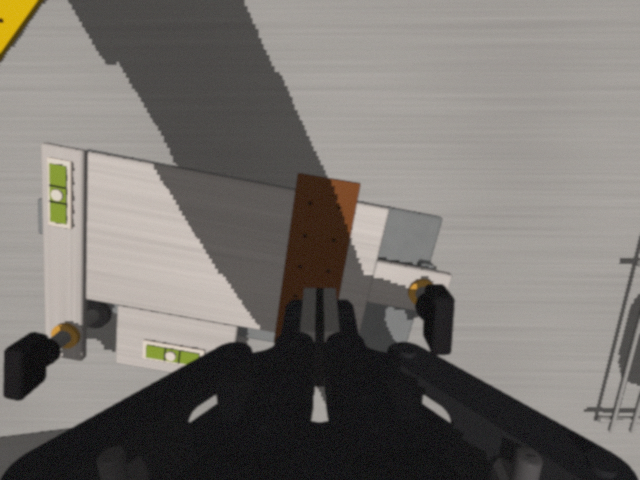

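Emit:
{"api": "drive_tool", "payload": {
  "deltas": [1, -0.0145, -0.0445, 0, 0, 1, -0.0145, -0.0445, 0, 0, 1, -0.0145, -0.0445, 0, 0, 1, -0.0145, -0.0445, 0, 0, 1, -0.0145, -0.0445, 0, 0, 1, -0.0145, -0.0445, 0, 0, 1, -0.0145, -0.0445, 0, 0, 1, -0.0145, -0.0445, 0, 0, 1, -0.0145, -0.0445, 0, 0, 1, 0, 0, 0, 0]
}}

```text
t: 33.92
tool_pos: [0.6497, -0.1112, 0.1393]
tool_rot: [0.006, 1.0, -0.012, -0.017]
contact_force: [0.6, 0.2, 0.3]
gripper_width: -0.0
```

```bash
python3 - <<'E'
from h import *
go(.69,-.229,.10)
o,im=snap('wrist','w32');p,R=tool(bot.get_obs()); print(R[:,2].round(3))
o,im=snap('top','t32')
E
```

```text
tcp [ 0.6497 -0.1112  0.1393] jaw deg 89.37 q6 -0.24 t 33.925 -> delta tool [-0.043  -0.1163  0.0408]
[-0.036 -0.024 -0.999]
```

View pics/t32.png

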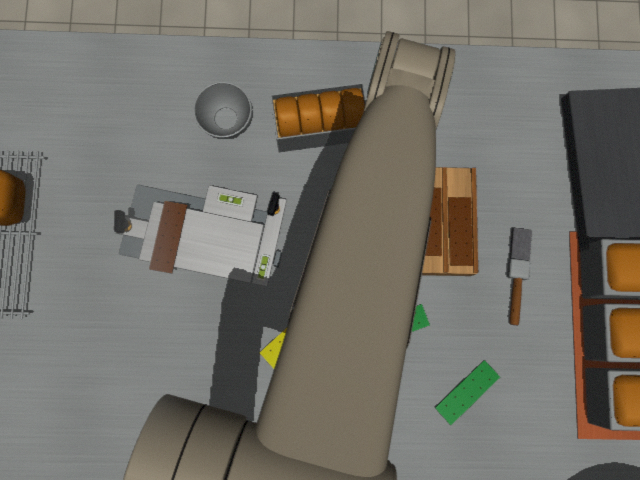

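View pics/w32.png

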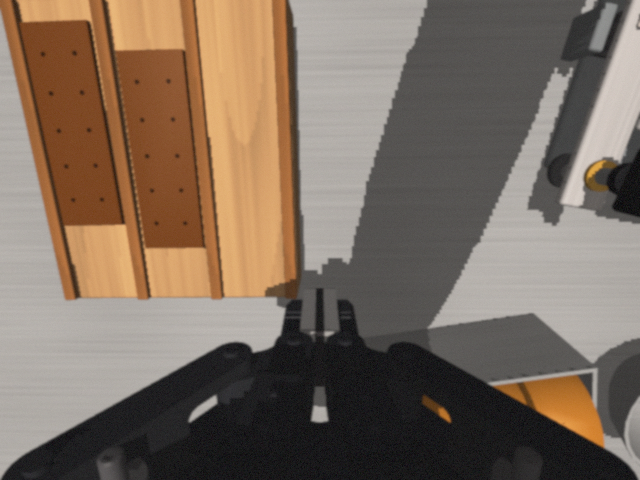

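The top view shows panel 1 lying across the plate at about (168,236). The other two panels are still in their lanes.

Emit:
{"api": "drive_tool", "payload": {
  "deltas": [1, -0.014, -0.039, 0, 0, 1, -0.014, -0.039, 0, 0, 1, -0.014, -0.037, 0, 0, 1, 0, 0, 0, 0]
}}

```text
t: 34.52
tool_pos: [0.689, -0.2184, 0.139]
tool_rot: [0.001, 1.0, -0.01, -0.02]
contact_force: [0.4, 0.6, 0.0]
gripper_width: -0.004
```

```bash
python3 - <<'E'
from h import *
go(.69,-.229,.03)
o,im=snap('wrist','w33');p,R=tool(bot.get_obs()); print(R[:,2].round(3))
E
```

```text
tcp [ 0.689  -0.2184  0.139 ] jaw deg 89.93 q6 -0.38 t 34.525 -> delta tool [-0.0054 -0.0083  0.1091]
[-0.041 -0.019 -0.999]
```

View pics/w33.png

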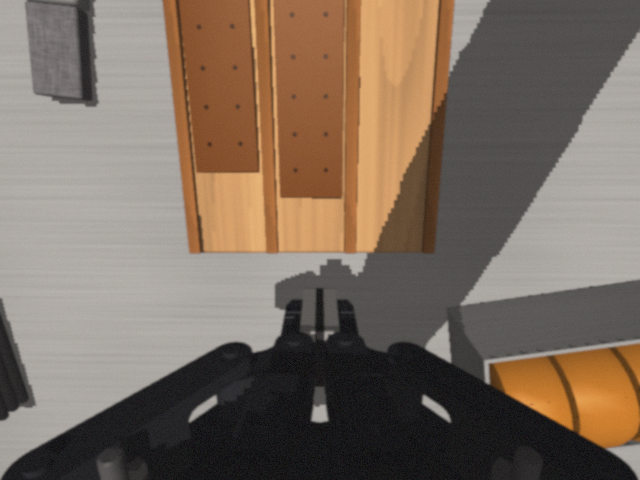

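Emit:
{"api": "drive_tool", "payload": {
  "deltas": [1, -0.001, -0.008, 0.02, 0, 1, 0, 0, 0.025, 0, 1, 0, 0, 0.025, 0, 1, 0, 0, 0.02, 0, 1, 0, 0, 0, 0]
}}

```text
t: 35.2
tool_pos: [0.6808, -0.2183, 0.0411]
tool_rot: [-0.004, 1.0, -0.008, -0.024]
contact_force: [-0.7, -0.7, 0.3]
gripper_width: 0.004
```

```bash
python3 - <<'E'
from h import *
print(ray('wrist',[(310,198),(283,198),(340,198)],.05,{'tool_pos':[.689,-.2184,.139],'tool_rot':[.001,1,-.01,-.02]}))
go(.686,-.229,.0165)
o,im=snap('wrist','w34');p,R=tool(bot.get_obs()); print(R[:,2].round(3))
E
```

```text
[[ 0.66119791 -0.22704702  0.05      ]
 [ 0.66125123 -0.24703646  0.05      ]
 [ 0.66113886 -0.20491165  0.05      ]]
tcp [ 0.6808 -0.2183  0.0411] jaw deg 90.43 q6 -0.39 t 35.2 -> delta tool [-0.0063 -0.0104  0.0245]
[-0.047 -0.016 -0.999]
```

View pics/w34.png

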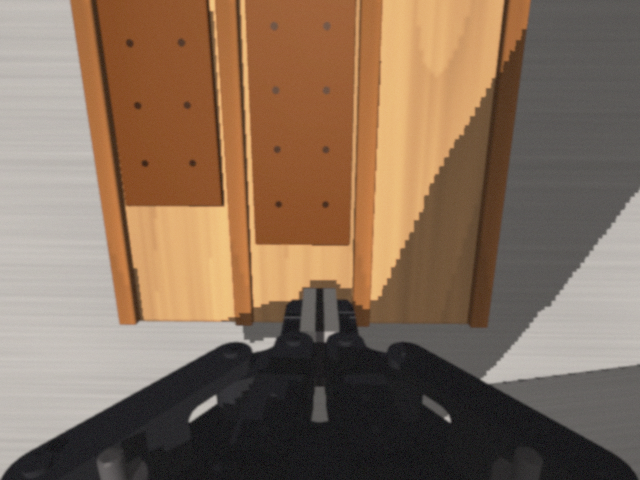

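Emit:
{"api": "drive_tool", "payload": {
  "deltas": [1, -0.004, -0.011, 0, 0, 1, 0, 0, 0, 0, 1, 0, 0, 0.01, 0, 1, 0, 0, 0.009, 0, 1, 0, 0, 0, 0]
}}

```text
t: 35.88
tool_pos: [0.6874, -0.2312, 0.0252]
tool_rot: [-0.004, 1.0, -0.009, -0.021]
contact_force: [0.2, 0.5, -0.3]
gripper_width: -0.002
```

Emit:
{"api": "drive_tool", "payload": {
  "deltas": [1, 0, 0, 0.004, 0, 1, 0, 0, 0, 0]
}}

```text
t: 36.12
tool_pos: [0.687, -0.2311, 0.0207]
tool_rot: [-0.004, 1.0, -0.009, -0.021]
contact_force: [0.3, 0.1, 0.6]
gripper_width: 0.001
```

Emit:
{"api": "drive_tool", "payload": {
  "deltas": [1, 0, 0, 0.003, 0, 1, 0, 0, 0, 0]
}}

```text
t: 36.38
tool_pos: [0.687, -0.2312, 0.0177]
tool_rot: [-0.004, 1.0, -0.009, -0.021]
contact_force: [-0.0, 0.3, -0.6]
gripper_width: 0.002
```

```bash
python3 - <<'E'
from h import *
go(.686,-.229,.0165)
o,im=snap('wrist','w35');p,R=tool(bot.get_obs()); print(R[:,2].round(3))
E
```

```text
tcp [ 0.687  -0.2312  0.0177] jaw deg 90.47 q6 -0.41 t 36.375 -> delta tool [0.001  0.0022 0.0012]
[-0.042 -0.019 -0.999]
```

View pics/w35.png

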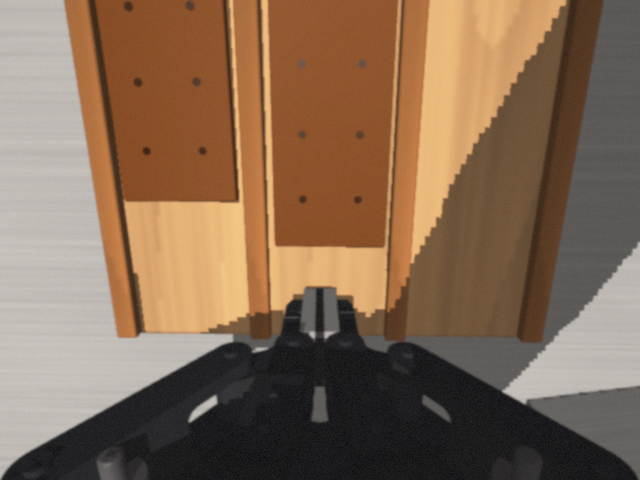

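Emit:
{"api": "drive_tool", "payload": {
  "deltas": [1, 0, 0.002, 0.001, 0, 1, 0.0125, 0, 0.0006, 0, 1, 0.0125, 0, 0.0006, 0, 1, 0.0125, 0, 0.0006, 0, 1, 0.0125, 0, 0.0006, 0, 1, 0, 0, 0, 0]
}}

```text
t: 37.17
tool_pos: [0.633, -0.2296, 0.0172]
tool_rot: [-0.004, 1.0, -0.009, -0.021]
contact_force: [-0.3, 0.5, 0.3]
gripper_width: 0.0
```

```bash
python3 - <<'E'
from h import *
go(.5735,-.229,.0165)
o,im=snap('wrist','w36');p,R=tool(bot.get_obs()); print(R[:,2].round(3))
E
```

```text
tcp [ 0.633  -0.2296  0.0172] jaw deg 90.44 q6 -0.43 t 37.175 -> delta tool [0.0594 0.0011 0.0031]
[-0.041 -0.019 -0.999]
```

View pics/w36.png

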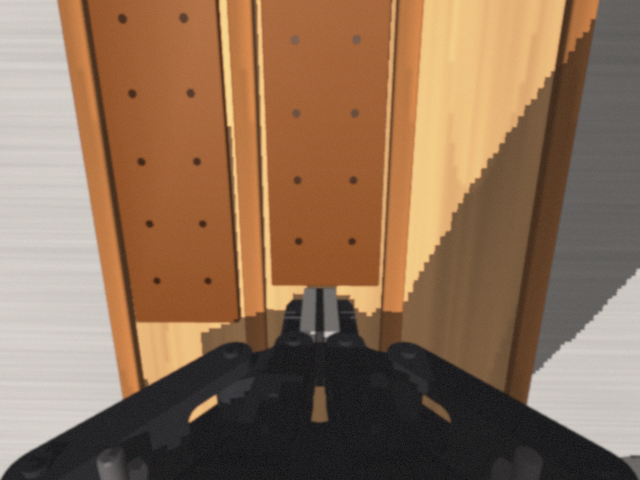

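Contact made: the panel's far end is at row 285, right at the fingertips, and it is moving. I'll keep pushing.

Emit:
{"api": "drive_tool", "payload": {
  "deltas": [1, 0.0125, 0, 0.0007, 0, 1, 0.0125, 0, 0.0007, 0, 1, 0.0125, 0, 0.0007, 0, 1, 0.0125, 0, 0.0006, 0, 1, 0.005, 0, 0, 0, 1, 0, 0, 0, 0]
}}

```text
t: 37.98
tool_pos: [0.5761, -0.2307, 0.0176]
tool_rot: [-0.004, 1.0, -0.01, -0.019]
contact_force: [0.0, -1.0, 1.0]
gripper_width: -0.003
```

```bash
python3 - <<'E'
from h import *
go(.5735,-.229,.0165)
o,im=snap('wrist','w37');p,R=tool(bot.get_obs()); print(R[:,2].round(3))
E
```

```text
tcp [ 0.5761 -0.2307  0.0176] jaw deg 90.45 q6 -0.47 t 37.975 -> delta tool [0.0026 0.0017 0.0011]
[-0.038 -0.02  -0.999]
```

View pics/w37.png

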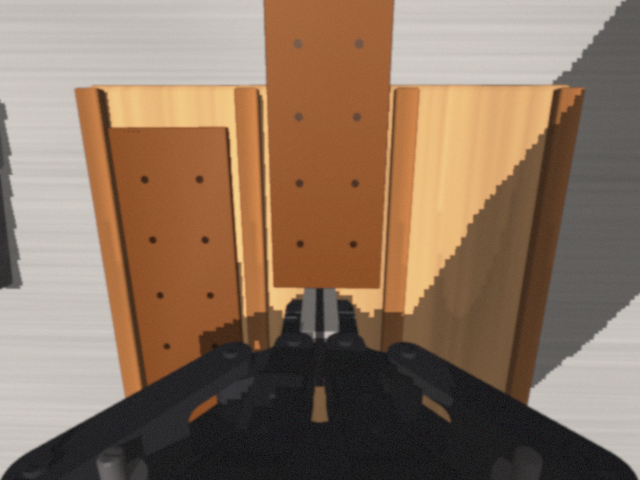

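Emit:
{"api": "drive_tool", "payload": {
  "deltas": [1, -0.004, 0, -0.02, 0, 0, 0, 0, -0.04, 0, 0, 0.028, 0, 0, 0, 0, 0.028, 0, 0, 0, 0, 0.028, 0, 0, 0, 0, 0.028, 0, 0, 0, 0, 0, 0, 0, 0]
}}

```text
t: 38.9
tool_pos: [0.4685, -0.2299, 0.0819]
tool_rot: [-0.005, 1.0, -0.01, -0.021]
contact_force: [1.2, 0.5, -0.2]
gripper_width: 1.0
```

```bash
python3 - <<'E'
from h import *
go(.464,-.229,.03); p,R=tool(bot.get_obs()); print(R[:,2].round(3))
o,im=snap('wrist','w38')
E
```

```text
tcp [ 0.4685 -0.2299  0.0819] jaw deg 90.57 q6 -0.57 t 38.9 -> delta tool [0.0023 0.0019 0.052 ]
[-0.041 -0.019 -0.999]
```

View pics/w38.png

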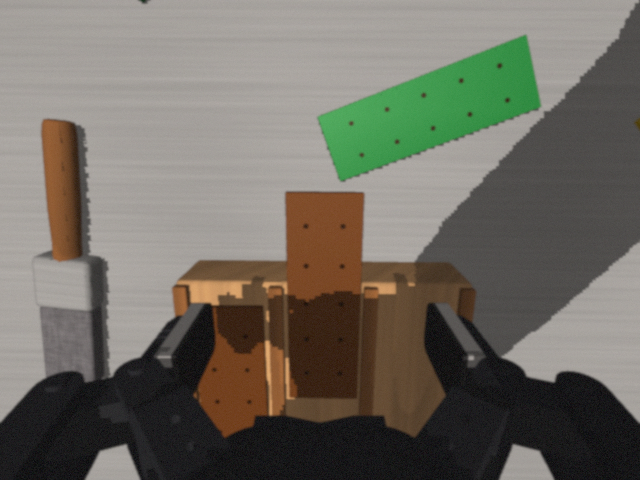

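Emit:
{"api": "drive_tool", "payload": {
  "deltas": [0, 0.004, 0.003, 0.02, 0, 0, 0.003, 0, 0.025, 0, 0, 0, 0, 0.01, 0, 0, 0, 0, 0, 0]
}}

```text
t: 39.45
tool_pos: [0.4673, -0.2306, 0.0272]
tool_rot: [-0.006, 1.0, -0.011, -0.017]
contact_force: [-0.7, -0.6, 0.5]
gripper_width: 0.999
```

```bash
python3 - <<'E'
from h import *
print(ray('wrist',[(325,192),(287,250),(363,250)],.05,{'tool_pos':[.4685,-.2299,.0819],'tool_rot':[-.005,1,-.01,-.021]}))
go(.462,-.229,.009); p,R=tool(bot.get_obs()); print(R[:,2].round(3))
E
```

```text
[[ 0.42814943 -0.22764464  0.05      ]
 [ 0.46351232 -0.25001802  0.05      ]
 [ 0.46269798 -0.20429372  0.05      ]]
tcp [ 0.4673 -0.2306  0.0272] jaw deg 90.68 q6 -0.57 t 39.45 -> delta tool [0.0047 0.002  0.0183]
[-0.033 -0.023 -0.999]
```

Emit:
{"api": "drive_tool", "payload": {
  "deltas": [0, 0.003, 0.003, 0.009, 0, 0, 0, 0, 0.009, 0, 0, 0, 0, 0, 0]
}}

```text
t: 39.83
tool_pos: [0.4656, -0.2287, 0.0095]
tool_rot: [-0.006, 1.0, -0.012, -0.015]
contact_force: [0.5, 1.0, -0.7]
gripper_width: 1.0
```

```bash
python3 - <<'E'
from h import *
go(.464,-.229,.009); p,R=tool(bot.get_obs()); print(R[:,2].round(3))
o,im=snap('wrist','w39')
E
```

```text
tcp [ 0.4656 -0.2287  0.0095] jaw deg 90.71 q6 -0.57 t 39.825 -> delta tool [ 0.0016 -0.0003  0.0006]
[-0.031 -0.025 -0.999]
```

View pics/w39.png

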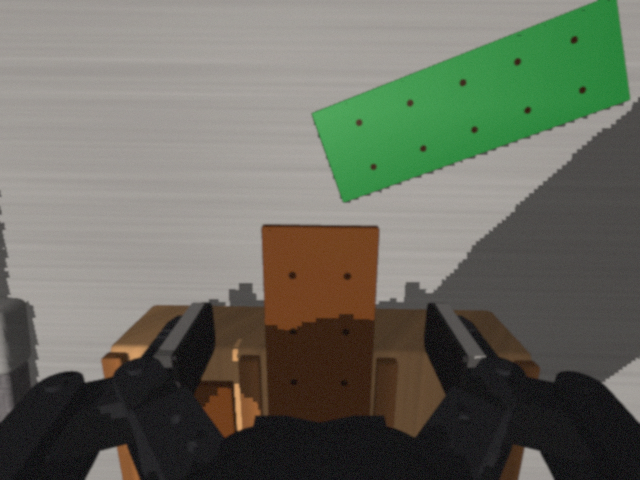

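Emit:
{"api": "drive_tool", "payload": {
  "deltas": [1, 0, 0, 0, 0, 1, 0, 0, 0, 0, 1, 0, 0, 0, 0, 1, 0, 0, 0, 0, 1, 0, 0, 0, 0]
}}

```text
t: 40.5
tool_pos: [0.4665, -0.2293, 0.0111]
tool_rot: [-0.006, 1.0, -0.013, -0.014]
contact_force: [0.3, -0.4, 0.0]
gripper_width: 0.517
```

Emit:
{"api": "drive_tool", "payload": {
  "deltas": [1, 0, 0, -0.008, 0, 1, 0, 0, -0.01, 0, 1, 0, 0, -0.015, 0, 1, 0, 0, -0.02, 0, 1, 0, 0, -0.02, 0, 1, 0, 0, -0.02, 0, 1, 0, 0, 0, 0]
}}

```text
t: 41.38
tool_pos: [0.4706, -0.2275, 0.112]
tool_rot: [-0.006, 1.0, -0.014, -0.012]
contact_force: [-0.0, -0.1, -1.6]
gripper_width: 0.52
```

```bash
python3 - <<'E'
from h import *
go(.464,-.229,.009); p,R=tool(bot.get_obs()); print(R[:,2].round(3))
o,im=snap('wrist','w40')
E
```

```text
tcp [ 0.4706 -0.2275  0.112 ] jaw deg 90.7 q6 -0.56 t 41.375 -> delta tool [0.004  0.0015 0.1031]
[-0.025 -0.028 -0.999]
```

View pics/w40.png

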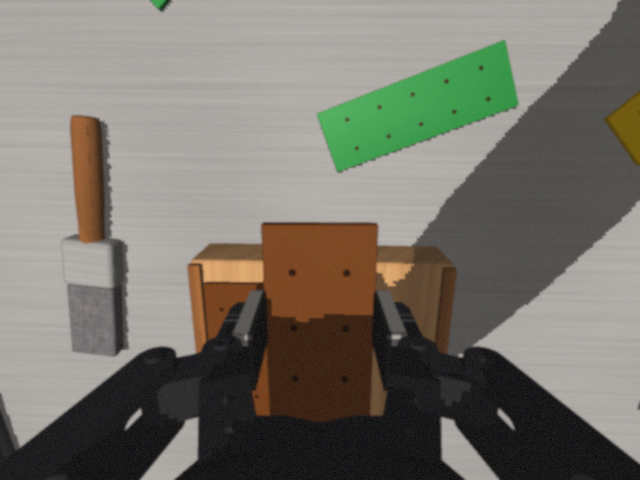

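Emit:
{"api": "drive_tool", "payload": {
  "deltas": [1, -0.003, 0.04, 0, 0, 1, -0.003, 0.045, 0, 0, 1, -0.003, 0.045, 0, 0, 1, -0.003, 0.045, 0, 0, 1, -0.003, 0.045, 0, 0, 1, -0.003, 0.045, 0, 0, 1, -0.003, 0.045, 0, 0, 1, -0.003, 0.045, 0, 0, 1, 0, 0, 0, 0]
}}

```text
t: 42.55
tool_pos: [0.4852, 0.1381, 0.0933]
tool_rot: [-0.004, 1.0, -0.013, -0.018]
contact_force: [-0.2, -0.6, 0.1]
gripper_width: 0.516
```

```bash
python3 - <<'E'
from h import *
go(.5007,.2339,.10); p,R=tool(bot.get_obs()); print(R[:,2].round(3),bot.get_obs()['gripper_width'])
E
```

```text
tcp [0.4852 0.1381 0.0933] jaw deg 90.52 q6 0.15 t 42.55 -> delta tool [-0.016   0.0955 -0.0098]
[-0.036 -0.027 -0.999] 0.5164319634764221
```

Emit:
{"api": "drive_tool", "payload": {
  "deltas": [1, -0.007, 0.04, -0.004, 0, 1, -0.007, 0.04, -0.004, 0, 1, 0, 0, 0, 0.68, 1, 0, 0, 0, 0.68, 1, 0, 0, 0, 0, 1, 0, 0, 0, 0]
}}

```text
t: 43.3
tool_pos: [0.4958, 0.2153, 0.094]
tool_rot: [0.094, 0.995, -0.018, -0.021]
contact_force: [0.3, -0.5, -1.1]
gripper_width: 0.514
```

```bash
python3 - <<'E'
from h import *
go(.5007,.2339,.03); p,R=tool(bot.get_obs()); print(R[:,2].round(3),bot.get_obs()['gripper_width'])
o,im=snap('wrist','w41')
E
```

```text
tcp [0.4958 0.2153 0.094 ] jaw deg 79.24 q6 0.49 t 43.3 -> delta tool [-0.0037  0.0218  0.0631]
[-0.045 -0.032 -0.998] 0.5138638647030496
```

View pics/w41.png

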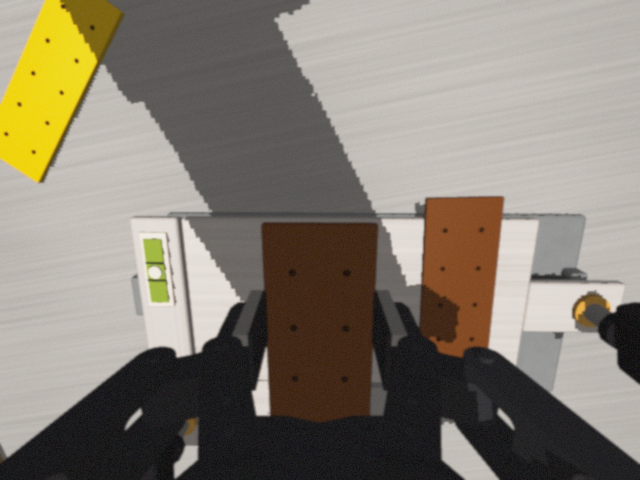

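```bash
cat >> h.py <<'E'
def stand(P):
    P=np.atleast_2d(P);d=P[:,:2]-[.538,.232];yaw=-.184;c,s=np.cos(yaw),np.sin(yaw)
    return np.c_[d[:,0]*c+d[:,1]*s,-d[:,0]*s+d[:,1]*c].round(4)
E
python3 - <<'E'
from h import *
print('panel1',stand(ray('wrist',[(427,197),(503,197),(423,340)],.053)))
print('plate corners near',stand(ray('wrist',[(184,219),(537,218)],.048)))
print('held',stand(ray('wrist',[(263,224),(377,224)],.094+.041)))
E
```

```text
panel1 [[-0.0745  0.0387]
 [-0.0747  0.0832]
 [ 0.0213  0.0432]]
plate corners near [[-0.0591 -0.1123]
 [-0.061   0.1075]]
held [[-0.0765 -0.044 ]
 [-0.0768 -0.0002]]
```

Emit:
{"api": "drive_tool", "payload": {
  "deltas": [1, -0.004, 0.02, 0.005, 0, 1, 0, 0, 0.02, 0, 1, 0, 0, 0.02, 0, 1, 0, 0, 0.01, 0, 1, 0, 0, 0, 0]
}}

```text
t: 43.98
tool_pos: [0.5038, 0.2357, 0.0362]
tool_rot: [0.093, 0.995, -0.017, -0.02]
contact_force: [0.1, -0.4, -1.0]
gripper_width: 0.518
```

```bash
python3 - <<'E'
from h import *
go(.5007,.2339,.015); p,R=tool(bot.get_obs()); print(R[:,2].round(3),bot.get_obs()['gripper_width'])
o,im=snap('wrist','w42')
E
```

```text
tcp [0.5038 0.2357 0.0362] jaw deg 79.34 q6 0.52 t 43.975 -> delta tool [ 0.0019 -0.0015  0.0214]
[-0.042 -0.03  -0.999] 0.5177342516900386
```

View pics/w42.png

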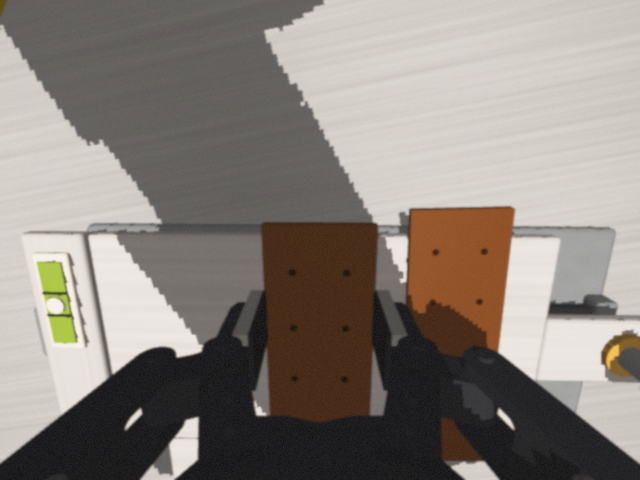

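Emit:
{"api": "drive_tool", "payload": {
  "deltas": [1, 0.002, -0.006, 0.003, 0, 1, 0, 0, 0.008, 0, 1, 0, 0, 0, 0]
}}

```text
t: 44.4
tool_pos: [0.502, 0.2301, 0.0271]
tool_rot: [0.093, 0.995, -0.016, -0.018]
contact_force: [0.3, 0.4, -0.8]
gripper_width: 0.515
```

Emit:
{"api": "drive_tool", "payload": {
  "deltas": [1, 0, 0, 0.005, 0, 1, 0, 0, 0.003, 0, 1, 0, 0, 0, 0]
}}

```text
t: 44.78
tool_pos: [0.502, 0.2298, 0.0188]
tool_rot: [0.093, 0.995, -0.016, -0.018]
contact_force: [-0.9, 0.6, -0.6]
gripper_width: 0.518
```

```bash
python3 - <<'E'
from h import *
go(.5007,.2339,.015); p,R=tool(bot.get_obs()); print(R[:,2].round(3),bot.get_obs()['gripper_width'])
o,im=snap('wrist','w43')
print('held',stand(ray('wrist',[(263,224),(377,224)],p[2]+.041)))
E
```

```text
tcp [0.502  0.2298 0.0188] jaw deg 79.32 q6 0.51 t 44.775 -> delta tool [0.0019 0.0039 0.0037]
[-0.038 -0.028 -0.999] 0.517580260165455
held [[-0.0734 -0.0287]
 [-0.0737  0.015 ]]
```

View pics/w43.png

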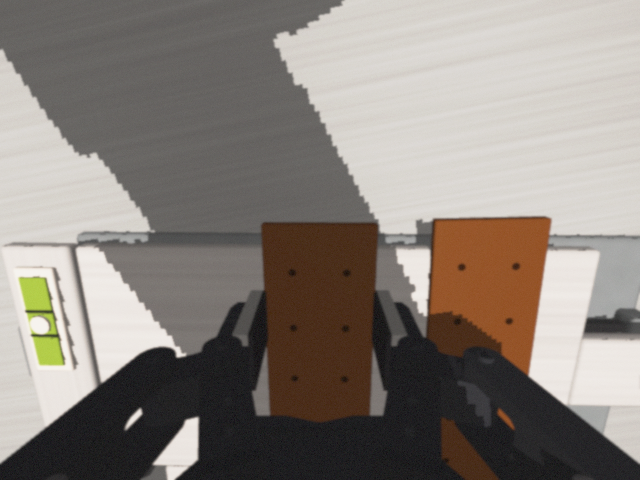

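Emit:
{"api": "drive_tool", "payload": {
  "deltas": [1, 0, 0, 0.003, 0, 1, 0, 0, 0, 0]
}}

```text
t: 45.08
tool_pos: [0.5021, 0.2299, 0.0159]
tool_rot: [0.093, 0.995, -0.016, -0.017]
contact_force: [-0.5, -0.0, -0.7]
gripper_width: 0.513
```

Emit:
{"api": "drive_tool", "payload": {
  "deltas": [1, 0, 0, 0.002, 0, 1, 0, 0, 0.002, 0, 1, 0, 0, 0, 0]
}}

```text
t: 45.45
tool_pos: [0.5029, 0.2302, 0.0159]
tool_rot: [0.093, 0.995, -0.015, -0.017]
contact_force: [0.5, -0.0, -0.1]
gripper_width: 0.518
```

Contact; releasing and lifting.

Emit:
{"api": "drive_tool", "payload": {
  "deltas": [0.38, 0, 0, 0, 0, 0.38, 0, 0, 0, 0, 0.38, 0, 0, 0, 0, 0.38, 0, 0, -0.01, 0, 0.38, 0, 0, -0.03, 0, 0.38, 0, 0, -0.04, 0, 1, 0, 0, -0.04, -0.65, 1, 0, 0, 0, -0.65, 1, 0, 0, 0, 0]
}}

```text
t: 46.58
tool_pos: [0.508, 0.2339, 0.142]
tool_rot: [0.0, 1.0, -0.013, -0.017]
contact_force: [0.4, -0.8, -0.3]
gripper_width: -0.001
```

```bash
python3 - <<'E'
from h import *
go(.67,-.289,.12)
o,im=snap('wrist','w44');p,R=tool(bot.get_obs()); print(R[:,2].round(3))
E
```

```text
tcp [0.508  0.2339 0.142 ] jaw deg 90.02 q6 0.32 t 46.575 -> delta tool [-0.163  -0.5221  0.0305]
[-0.033 -0.027 -0.999]
```

View pics/w44.png

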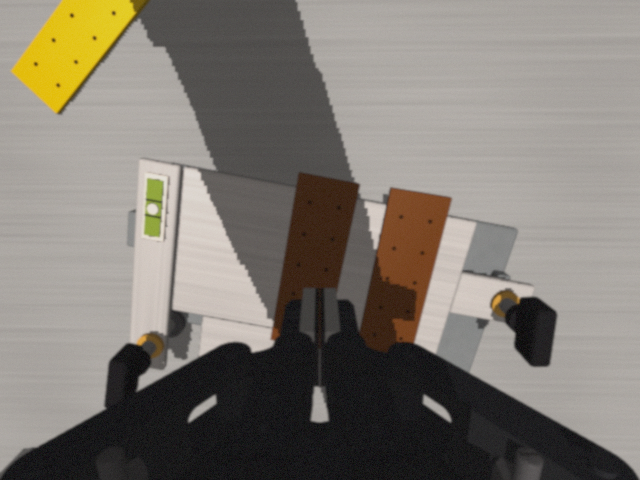

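Emit:
{"api": "drive_tool", "payload": {
  "deltas": [1, -0.0135, -0.045, 0, 0, 1, -0.0135, -0.045, 0, 0, 1, -0.0135, -0.045, 0, 0, 1, -0.0135, -0.045, 0, 0, 1, -0.0135, -0.045, 0, 0, 1, -0.0135, -0.045, 0, 0, 1, -0.0135, -0.045, 0, 0, 1, -0.0135, -0.045, 0, 0, 1, -0.0135, -0.045, 0, 0, 1, 0, 0, 0, 0]
}}

```text
t: 47.88
tool_pos: [0.6282, -0.1831, 0.1425]
tool_rot: [0.006, 1.0, -0.012, -0.021]
contact_force: [-0.4, 0.1, 1.1]
gripper_width: 0.001
```

```bash
python3 - <<'E'
from h import *
go(.67,-.289,.12)
o,im=snap('wrist','w45');p,R=tool(bot.get_obs()); print(R[:,2].round(3))
E
```

```text
tcp [ 0.6282 -0.1831  0.1425] jaw deg 89.33 q6 -0.35 t 47.875 -> delta tool [-0.0441 -0.1048  0.0233]
[-0.043 -0.023 -0.999]
```

View pics/w45.png

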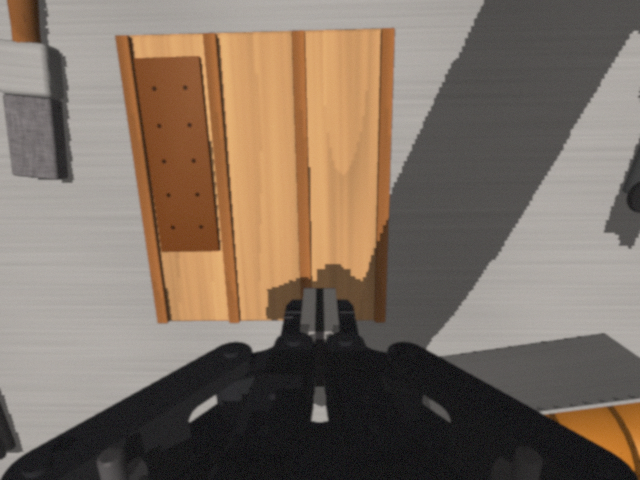

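Emit:
{"api": "drive_tool", "payload": {
  "deltas": [1, -0.014, -0.037, 0, 0, 1, -0.014, -0.037, 0, 0, 1, -0.014, -0.034, 0, 0, 1, 0, 0, 0.02, 0, 1, 0, 0, 0.025, 0, 1, 0, 0, 0.025, 0, 1, 0, 0, 0, 0]
}}

```text
t: 48.8
tool_pos: [0.6603, -0.2802, 0.0655]
tool_rot: [0.003, 1.0, -0.007, -0.028]
contact_force: [-0.2, -0.9, 0.1]
gripper_width: 0.0
```

```bash
python3 - <<'E'
from h import *
print(ray('wrist',[(162,251),(217,250)],.05,{'tool_pos':[.6282,-.1831,.1425],'tool_rot':[.006,1,-.012,-.021]}))
go(.67,-.289,.03)
o,im=snap('wrist','w46');p,R=tool(bot.get_obs()); print(R[:,2].round(3))
E
```

```text
[[ 0.64188236 -0.30934402  0.05      ]
 [ 0.64118022 -0.26564447  0.05      ]]
tcp [ 0.6603 -0.2802  0.0655] jaw deg 89.71 q6 -0.47 t 48.8 -> delta tool [-0.0117 -0.0082  0.035 ]
[-0.053 -0.015 -0.998]
```

View pics/w46.png

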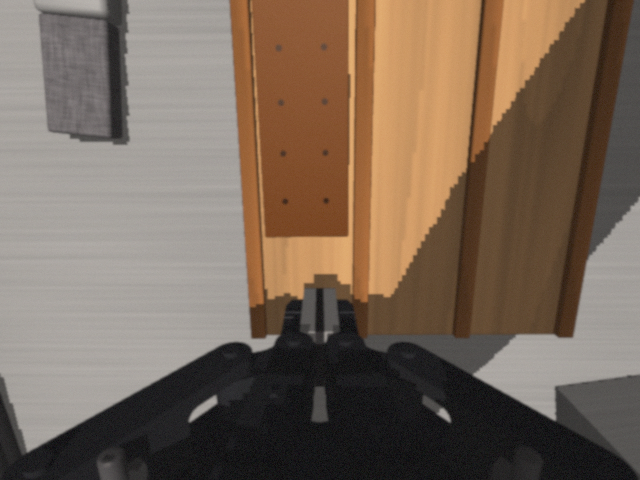

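Emit:
{"api": "drive_tool", "payload": {
  "deltas": [1, -0.009, -0.009, 0, 0, 1, 0, 0, 0.015, 0, 1, 0, 0, 0.015, 0, 1, 0, 0, 0.009, 0, 1, 0, 0, 0, 0]
}}

```text
t: 49.48
tool_pos: [0.6708, -0.2906, 0.0279]
tool_rot: [0.002, 1.0, -0.008, -0.025]
contact_force: [-0.4, 0.4, 0.6]
gripper_width: -0.002
```

```bash
python3 - <<'E'
from h import *
go(.668,-.289,.017)
o,im=snap('wrist','w47');p,R=tool(bot.get_obs()); print(R[:,2].round(3))
E
```

```text
tcp [ 0.6708 -0.2906  0.0279] jaw deg 89.77 q6 -0.48 t 49.475 -> delta tool [0.0022 0.0018 0.011 ]
[-0.048 -0.017 -0.999]
```

View pics/w47.png

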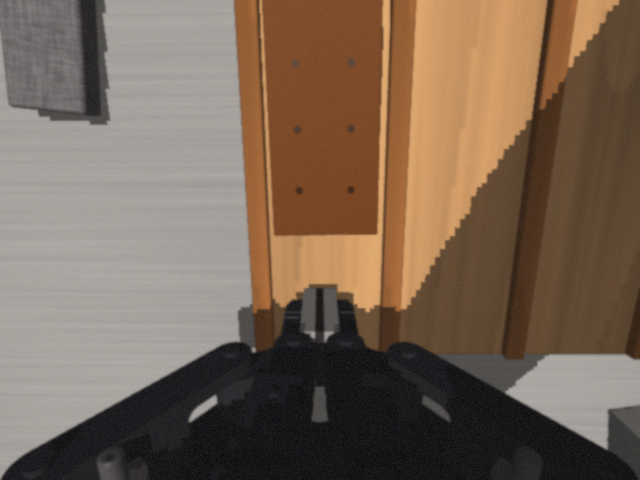

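Emit:
{"api": "drive_tool", "payload": {
  "deltas": [1, 0, 0.001, 0.006, 0, 1, 0, 0, 0.004, 0, 1, 0, 0, 0, 0]
}}

```text
t: 49.9
tool_pos: [0.6712, -0.2902, 0.0187]
tool_rot: [0.002, 1.0, -0.009, -0.023]
contact_force: [-0.5, 0.3, 0.1]
gripper_width: -0.0
```

Emit:
{"api": "drive_tool", "payload": {
  "deltas": [1, 0.0125, 0, 0.0007, 0, 1, 0.0125, 0, 0.0007, 0, 1, 0.0125, 0, 0.0007, 0, 1, 0.0125, 0, 0.0007, 0, 1, 0.0125, 0, 0.0007, 0, 1, 0, 0, 0, 0]
}}

```text
t: 50.65
tool_pos: [0.6041, -0.2905, 0.0198]
tool_rot: [0.003, 1.0, -0.009, -0.023]
contact_force: [-0.4, -0.0, 0.6]
gripper_width: -0.005
```

```bash
python3 - <<'E'
from h import *
go(.5745,-.289,.017)
o,im=snap('wrist','w48');p,R=tool(bot.get_obs()); print(R[:,2].round(3))
E
```

```text
tcp [ 0.6041 -0.2905  0.0198] jaw deg 89.72 q6 -0.52 t 50.65 -> delta tool [0.0295 0.0014 0.0041]
[-0.045 -0.019 -0.999]
```

View pics/w48.png

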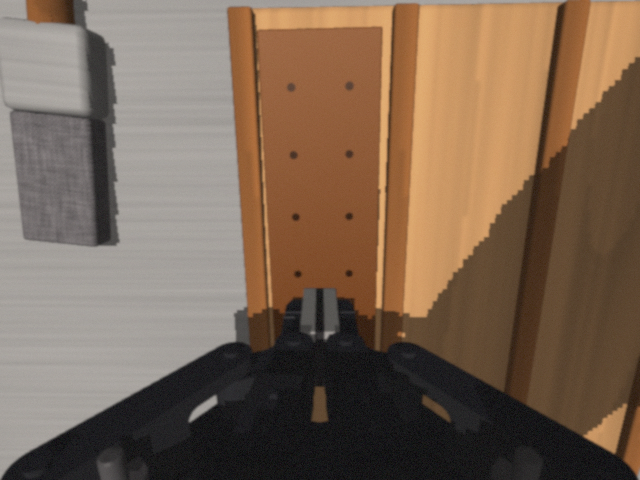

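The fingertips rode up over this panel: its near end at row 28 is still inside the board. I'll lift, go back and start lower.

Emit:
{"api": "drive_tool", "payload": {
  "deltas": [1, 0, 0, -0.008, 0, 1, -0.023, 0, 0, 0, 1, -0.023, 0, 0, 0, 1, -0.022, 0, 0, 0, 1, 0, 0, 0, 0]
}}

```text
t: 51.32
tool_pos: [0.6766, -0.2908, 0.0263]
tool_rot: [0.002, 1.0, -0.01, -0.022]
contact_force: [0.3, 0.1, -0.0]
gripper_width: 0.002
```

Emit:
{"api": "drive_tool", "payload": {
  "deltas": [1, 0, 0.001, 0.006, 0, 1, 0, 0, 0, 0]
}}

```text
t: 51.58
tool_pos: [0.6752, -0.2895, 0.0197]
tool_rot: [0.002, 1.0, -0.01, -0.023]
contact_force: [-0.0, 0.9, -1.3]
gripper_width: -0.004
```

```bash
python3 - <<'E'
from h import *
go(.672,-.289,.0145)
o,im=snap('wrist','w49');p,R=tool(bot.get_obs()); print(R[:,2].round(3))
E
```

```text
tcp [ 0.6752 -0.2895  0.0197] jaw deg 89.77 q6 -0.47 t 51.575 -> delta tool [0.003  0.0006 0.0053]
[-0.045 -0.019 -0.999]
```

View pics/w49.png

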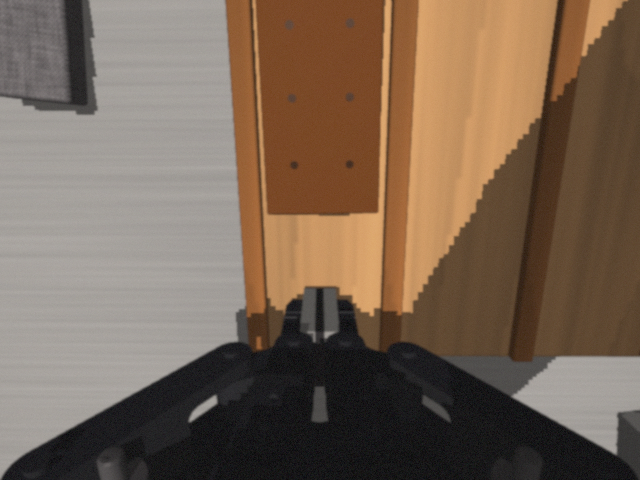

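Emit:
{"api": "drive_tool", "payload": {
  "deltas": [1, 0, 0, 0.003, 0, 1, 0, 0, 0, 0]
}}

```text
t: 51.88
tool_pos: [0.6743, -0.2899, 0.017]
tool_rot: [0.003, 1.0, -0.01, -0.023]
contact_force: [-0.2, -0.7, -0.0]
gripper_width: 0.001
```

Emit:
{"api": "drive_tool", "payload": {
  "deltas": [1, 0, 0, 0.003, 0, 1, 0, 0, 0, 0]
}}

```text
t: 52.12
tool_pos: [0.6746, -0.2903, 0.0148]
tool_rot: [0.003, 1.0, -0.01, -0.022]
contact_force: [-0.2, -0.1, 1.3]
gripper_width: 0.003
```

Emit:
{"api": "drive_tool", "payload": {
  "deltas": [1, 0, 0, 0.002, 0, 1, 0, 0, 0, 0]
}}

```text
t: 52.38
tool_pos: [0.6749, -0.2904, 0.0149]
tool_rot: [0.003, 1.0, -0.01, -0.021]
contact_force: [-0.3, -0.5, -0.2]
gripper_width: -0.003
```

Emit:
{"api": "drive_tool", "payload": {
  "deltas": [1, 0, 0, -0.001, 0, 1, 0.0125, 0, 0.0007, 0, 1, 0.0125, 0, 0.0007, 0, 1, 0.0125, 0, 0.0007, 0, 1, 0, 0, 0, 0]
}}

```text
t: 53.0
tool_pos: [0.6341, -0.2902, 0.0148]
tool_rot: [0.003, 1.0, -0.01, -0.022]
contact_force: [-0.4, 0.4, -0.1]
gripper_width: -0.002
```

```bash
python3 - <<'E'
from h import *
go(.5745,-.289,.016)
o,im=snap('wrist','w50');p,R=tool(bot.get_obs()); print(R[:,2].round(3))
E
```

```text
tcp [ 0.6341 -0.2902  0.0148] jaw deg 89.71 q6 -0.5 t 53.0 -> delta tool [0.0597 0.0009 0.0013]
[-0.043 -0.02  -0.999]
```

View pics/w50.png

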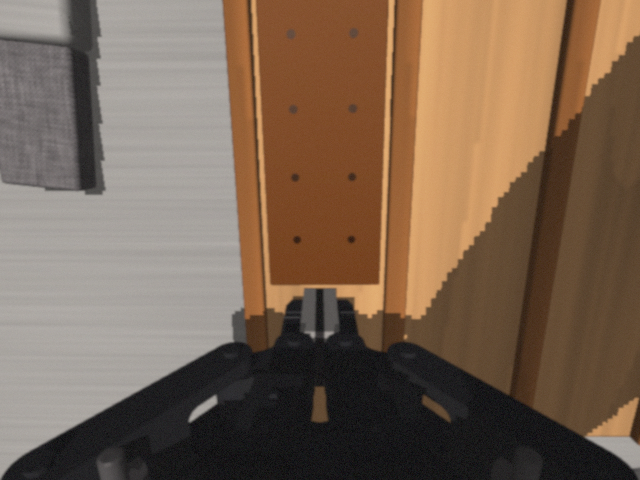

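The panel's end is now against the fingers (row 285). I'll continue at this height.

Emit:
{"api": "drive_tool", "payload": {
  "deltas": [1, 0.0125, 0, 0.0003, 0, 1, 0.0125, 0, 0.0005, 0, 1, 0.0125, 0, 0.0005, 0, 1, 0.0125, 0, 0.0005, 0, 1, 0.004, 0, 0.0003, 0, 1, 0, 0, 0, 0]
}}

```text
t: 53.8
tool_pos: [0.5764, -0.2898, 0.0148]
tool_rot: [0.003, 1.0, -0.01, -0.022]
contact_force: [-0.6, 1.0, 0.4]
gripper_width: 0.001
```

```bash
python3 - <<'E'
from h import *
go(.5745,-.289,.016)
o,im=snap('wrist','w51');p,R=tool(bot.get_obs()); print(R[:,2].round(3))
E
```

```text
tcp [ 0.5764 -0.2898  0.0148] jaw deg 89.71 q6 -0.54 t 53.8 -> delta tool [ 0.0019  0.0008 -0.0012]
[-0.043 -0.02  -0.999]
```

View pics/w51.png

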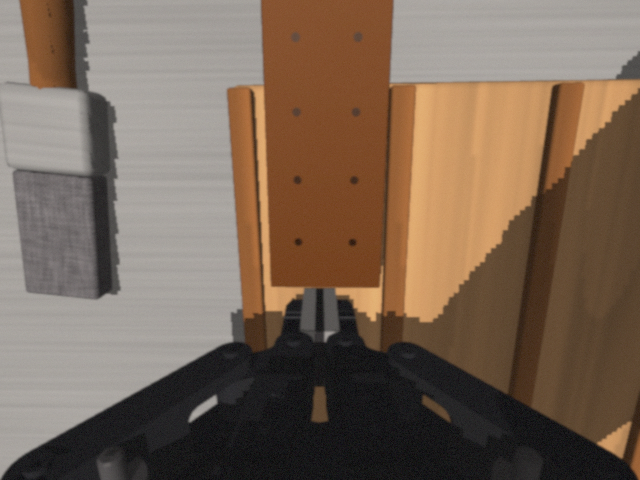

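Emit:
{"api": "drive_tool", "payload": {
  "deltas": [1, -0.004, 0, -0.02, 0, 0, 0, 0, -0.04, 0, 0, 0.028, 0, 0, 0, 0, 0.028, 0, 0, 0, 0, 0.028, 0, 0, 0, 0, 0.028, 0, 0, 0, 0, 0, 0, 0, 0]
}}

```text
t: 54.72
tool_pos: [0.4709, -0.2883, 0.0807]
tool_rot: [0.002, 1.0, -0.01, -0.022]
contact_force: [0.7, 0.7, 0.6]
gripper_width: 1.001
```

```bash
python3 - <<'E'
from h import *
go(.464,-.289,.03); p,R=tool(bot.get_obs()); print(R[:,2].round(3))
o,im=snap('wrist','w52')
E
```

```text
tcp [ 0.4709 -0.2883  0.0807] jaw deg 89.85 q6 -0.64 t 54.725 -> delta tool [0.0047 0.0004 0.051 ]
[-0.043 -0.021 -0.999]
```

View pics/w52.png

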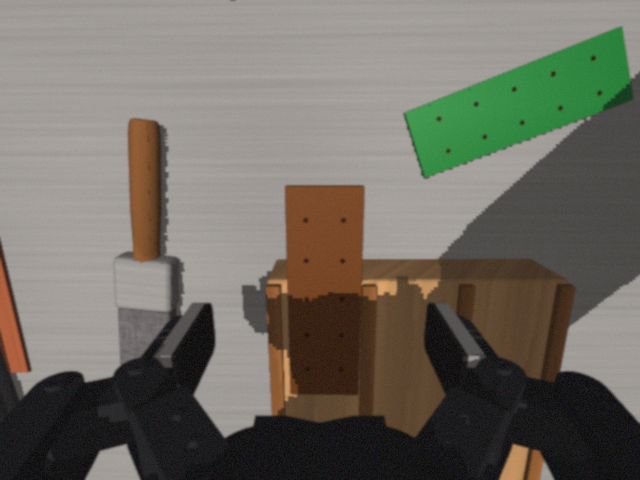

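```bash
python3 - <<'E'
from h import *
print(ray('wrist',[(177,300),(178,260)],.02),ray('wrist',[(325,186)],.05))
E
```

```text
[[ 0.51403364 -0.39263677  0.02      ]
 [ 0.48369066 -0.38876781  0.02      ]] [[ 0.4283859  -0.28615113  0.05      ]]
```

Emit:
{"api": "drive_tool", "payload": {
  "deltas": [0, 0.005, 0.002, 0.02, 0, 0, 0.003, 0, 0.025, 0, 0, 0, 0, 0.01, 0, 0, 0, 0, 0, 0]
}}

```text
t: 55.28
tool_pos: [0.4683, -0.2903, 0.0263]
tool_rot: [0.0, 1.0, -0.013, -0.018]
contact_force: [0.2, 0.6, -1.2]
gripper_width: 1.002
```

```bash
python3 - <<'E'
from h import *
go(.464,-.289,.009); p,R=tool(bot.get_obs()); print(R[:,2].round(3))
E
```

```text
tcp [ 0.4683 -0.2903  0.0263] jaw deg 89.99 q6 -0.65 t 55.275 -> delta tool [0.0037 0.0018 0.0174]
[-0.035 -0.025 -0.999]
```

Brush edge is at y = -0.39 and the finger reaches about -0.346, so there is clearance.

Emit:
{"api": "drive_tool", "payload": {
  "deltas": [0, 0.003, 0.003, 0.009, 0, 0, 0, 0, 0.008, 0, 0, 0, 0, 0, 0]
}}

```text
t: 55.65
tool_pos: [0.4665, -0.2885, 0.0097]
tool_rot: [-0.0, 1.0, -0.014, -0.016]
contact_force: [0.2, -0.4, -0.5]
gripper_width: 1.003
```

```bash
python3 - <<'E'
from h import *
go(.464,-.289,.009); p,R=tool(bot.get_obs()); print(R[:,2].round(3))
o,im=snap('wrist','w53')
E
```

```text
tcp [ 0.4665 -0.2885  0.0097] jaw deg 90.03 q6 -0.65 t 55.65 -> delta tool [ 0.0025 -0.0005  0.0008]
[-0.033 -0.027 -0.999]
```

View pics/w53.png

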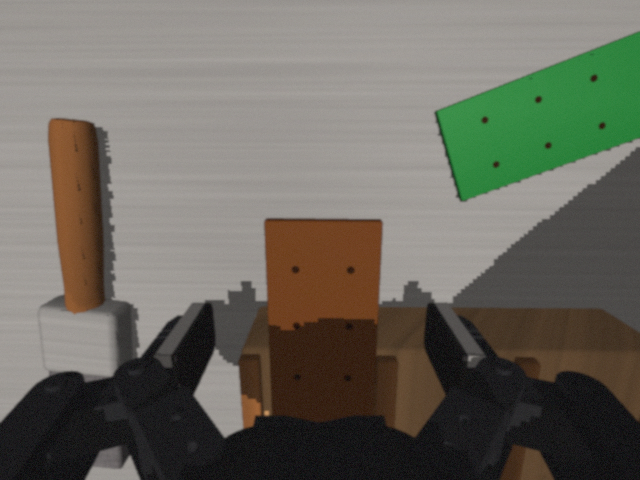

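Emit:
{"api": "drive_tool", "payload": {
  "deltas": [1, 0.001, 0.001, 0, 0, 1, 0, 0, 0, 0, 1, 0, 0, 0, 0, 1, 0, 0, 0, 0, 1, 0, 0, 0, 0]
}}

```text
t: 56.32
tool_pos: [0.4662, -0.288, 0.0113]
tool_rot: [0.0, 1.0, -0.014, -0.015]
contact_force: [0.1, -0.1, 0.6]
gripper_width: 0.517
```

Emit:
{"api": "drive_tool", "payload": {
  "deltas": [1, 0, 0, -0.008, 0, 1, 0, 0, -0.01, 0, 1, 0, 0, -0.015, 0, 1, 0, 0, -0.02, 0, 1, 0, 0, -0.02, 0, 1, 0, 0, -0.02, 0, 1, 0, 0, 0, 0]
}}

```text
t: 57.2
tool_pos: [0.4705, -0.2862, 0.1122]
tool_rot: [0.0, 1.0, -0.016, -0.014]
contact_force: [-0.9, 0.3, -2.2]
gripper_width: 0.517
```

```bash
python3 - <<'E'
from h import *
# slot y=-75
c,s=np.cos(-.184),np.sin(-.184)
X=np.array([.538,.232])+(-.005-.032)*np.array([c,s])+(-.075)*np.array([-s,c]);print(X)
go(X[0],X[1],.11); p,R=tool(bot.get_obs()); print(R[:,2].round(3))
o,im=snap('wrist','w54')
E
```

```text
[0.48790231 0.16503567]
tcp [ 0.4705 -0.2862  0.1122] jaw deg 90.01 q6 -0.64 t 57.2 -> delta tool [-0.0171  0.4511 -0.0123]
[-0.027 -0.031 -0.999]
```

View pics/w54.png

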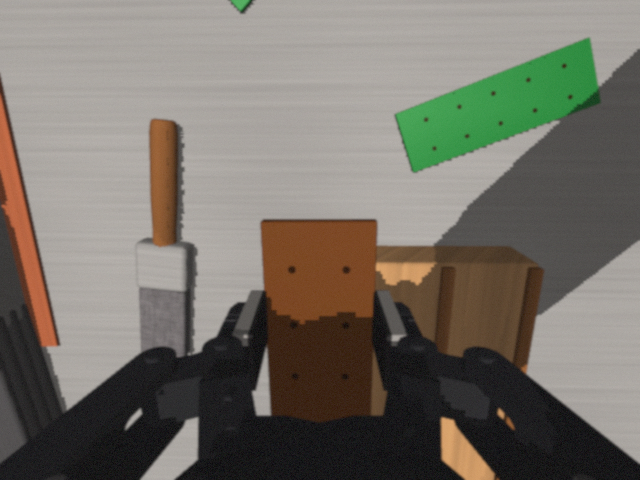

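Emit:
{"api": "drive_tool", "payload": {
  "deltas": [1, -0.002, 0.04, 0, 0, 1, -0.002, 0.045, -0.001, 0, 1, -0.002, 0.045, -0.001, 0, 1, -0.002, 0.045, -0.001, 0, 1, -0.002, 0.045, -0.001, 0, 1, -0.002, 0.045, -0.001, 0, 1, -0.002, 0.045, -0.001, 0, 1, -0.002, 0.045, -0.001, 0, 1, 0, 0, 0, 0]
}}

```text
t: 58.38
tool_pos: [0.4813, 0.0799, 0.0999]
tool_rot: [0.002, 1.0, -0.014, -0.019]
contact_force: [-0.6, 0.7, -0.6]
gripper_width: 0.511
```

```bash
python3 - <<'E'
from h import *
go(.4879,.165,.10); p,R=tool(bot.get_obs()); print(R[:,2].round(3),bot.get_obs()['gripper_width'])
E
```

```text
tcp [0.4813 0.0799 0.0999] jaw deg 89.84 q6 0.05 t 58.375 -> delta tool [-0.0062  0.0851 -0.0027]
[-0.039 -0.028 -0.999] 0.5114147652616317
```

Emit:
{"api": "drive_tool", "payload": {
  "deltas": [1, -0.004, 0.04, -0.003, 0, 1, -0.004, 0.035, -0.003, 0, 1, 0, 0, 0, 0.65, 1, 0, 0, 0, 0.63, 1, 0, 0, 0, 0, 1, 0, 0, 0, 0]
}}

```text
t: 59.12
tool_pos: [0.487, 0.1524, 0.0992]
tool_rot: [0.094, 0.995, -0.018, -0.022]
contact_force: [1.0, -0.4, -0.7]
gripper_width: 0.517
```

```bash
python3 - <<'E'
from h import *
go(.4879,.165,.03); p,R=tool(bot.get_obs()); print(R[:,2].round(3),bot.get_obs()['gripper_width'])
o,im=snap('wrist','w55')
print('held',stand(ray('wrist',[(263,221),(377,221)],p[2]+.040)))
E
```

```text
tcp [0.487  0.1524 0.0992] jaw deg 79.22 q6 0.38 t 59.125 -> delta tool [-0.0012  0.0153  0.0687]
[-0.047 -0.032 -0.998] 0.5167734377596677
held [[-0.0746 -0.1075]
 [-0.0749 -0.0635]]
```

View pics/w55.png

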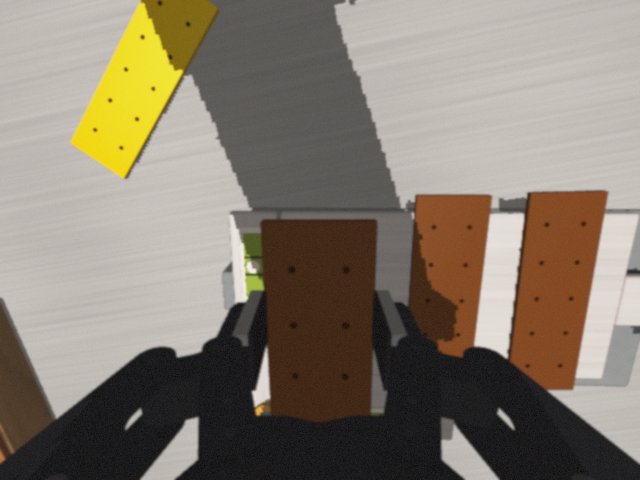

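Emit:
{"api": "drive_tool", "payload": {
  "deltas": [1, -0.002, 0.012, 0.005, 0, 1, 0, 0, 0.02, 0, 1, 0, 0, 0.02, 0, 1, 0, 0, 0.014, 0, 1, 0, 0, 0, 0]
}}

```text
t: 59.8
tool_pos: [0.4903, 0.1639, 0.0374]
tool_rot: [0.094, 0.995, -0.017, -0.021]
contact_force: [-0.2, -0.0, -0.8]
gripper_width: 0.519
```

```bash
python3 - <<'E'
from h import *
go(.4879,.165,.015); p,R=tool(bot.get_obs()); print(R[:,2].round(3),bot.get_obs()['gripper_width'])
o,im=snap('wrist','w56')
print('held',stand(ray('wrist',[(263,221),(377,221)],p[2]+.040)))
E
```

```text
tcp [0.4903 0.1639 0.0374] jaw deg 79.29 q6 0.4 t 59.8 -> delta tool [0.0017 0.0015 0.0225]
[-0.045 -0.031 -0.999] 0.5187393640565374
held [[-0.0728 -0.0956]
 [-0.0731 -0.0514]]
```

View pics/w56.png

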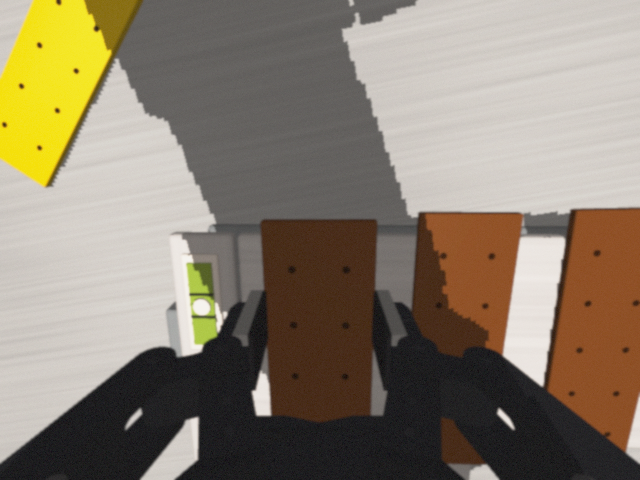

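Emit:
{"api": "drive_tool", "payload": {
  "deltas": [1, 0.001, 0, 0.008, 0, 1, 0, 0, 0.006, 0, 1, 0, 0, 0.003, 0, 1, 0, 0, 0, 0]
}}

```text
t: 60.35
tool_pos: [0.491, 0.1642, 0.0217]
tool_rot: [0.094, 0.995, -0.017, -0.019]
contact_force: [-1.0, 0.4, -1.2]
gripper_width: 0.519
```

Emit:
{"api": "drive_tool", "payload": {
  "deltas": [1, 0, 0, 0.003, 0, 1, 0, 0, 0, 0]
}}

```text
t: 60.6
tool_pos: [0.4912, 0.1641, 0.0188]
tool_rot: [0.094, 0.995, -0.017, -0.018]
contact_force: [-0.2, -0.4, -1.0]
gripper_width: 0.514
```

Emit:
{"api": "drive_tool", "payload": {
  "deltas": [1, 0, 0, 0.002, 0, 1, 0, 0, 0.002, 0, 1, 0, 0, 0, 0]
}}

```text
t: 60.98
tool_pos: [0.4914, 0.1641, 0.0159]
tool_rot: [0.094, 0.995, -0.016, -0.018]
contact_force: [-0.6, 0.2, 0.6]
gripper_width: 0.517
```

Emit:
{"api": "drive_tool", "payload": {
  "deltas": [1, 0, 0, 0.002, 0, 1, 0, 0, 0, 0]
}}

```text
t: 61.22
tool_pos: [0.4915, 0.1642, 0.016]
tool_rot: [0.093, 0.995, -0.016, -0.018]
contact_force: [0.4, -0.3, -0.7]
gripper_width: 0.517
```

Emit:
{"api": "drive_tool", "payload": {
  "deltas": [0.38, 0, 0, 0, 0, 0.38, 0, 0, 0, 0, 0.38, 0, 0, 0, 0, 0.38, 0, 0, -0.01, 0, 0.38, 0, 0, -0.03, 0, 0.38, 0, 0, -0.04, 0, 0.38, 0, 0, -0.04, 0, 0.38, 0, 0, -0.03, 0, 0.38, 0, 0, 0, 0]
}}

```text
t: 62.35
tool_pos: [0.498, 0.1688, 0.1722]
tool_rot: [0.093, 0.995, -0.016, -0.017]
contact_force: [-0.4, -0.1, -0.0]
gripper_width: 0.621
```

Emit:
{"api": "drive_tool", "payload": {
  "deltas": [0.38, 0.03, -0.045, 0, 0, 0.38, 0.03, -0.045, 0, 0, 0.38, 0.03, -0.045, 0, 0, 0.38, 0, -0.045, 0, 0, 0.38, 0, -0.045, 0, 0, 0.38, 0, -0.045, 0, 0, 0.38, 0, 0, 0, 0]
}}

```text
t: 63.22
tool_pos: [0.352, -0.085, 0.179]
tool_rot: [0.092, 0.995, -0.016, -0.02]
contact_force: [0.3, 1.2, -0.1]
gripper_width: 0.618
```

```bash
python3 - <<'E'
from h import *
o,t=snap('top','t60'); o,s=snap('scene','s60')
a=cv2.resize(t[170:300,100:300],None,fx=4,fy=4,interpolation=cv2.INTER_CUBIC);cv2.imwrite("pics/t60c.png",a)
a=cv2.resize(s[215:330,325:525],None,fx=4,fy=4,interpolation=cv2.INTER_CUBIC);cv2.imwrite("pics/s60c.png",a)
E
```

```text
(no output)
```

View pics/t60c.png

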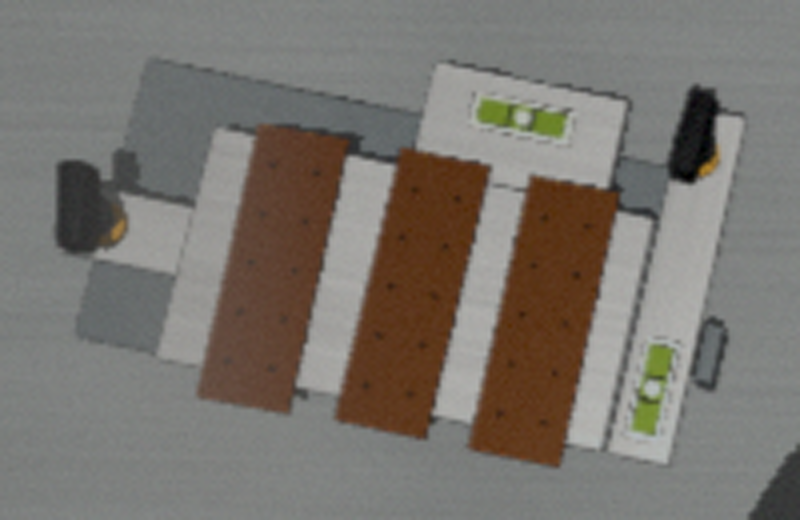

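View pics/s60c.png

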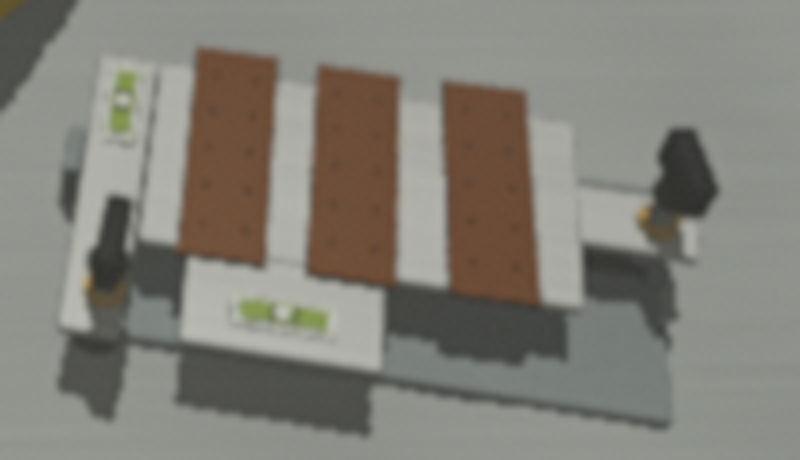

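View pics/t60.png

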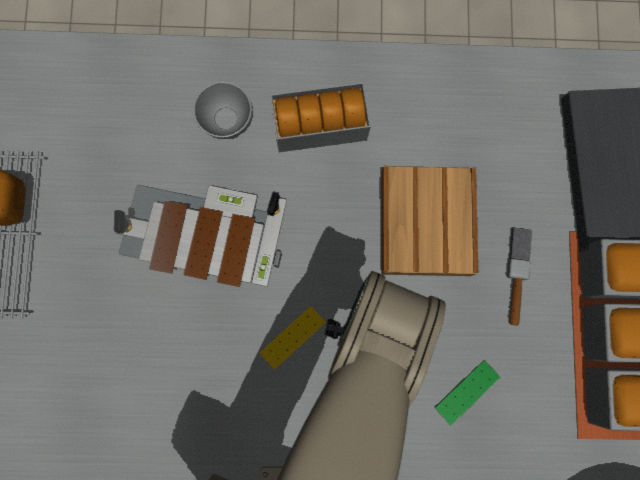

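Both views show three panels lying across the plate with clear gaps. Both bubbles are centred, the board is empty, and the tin, bowl and brush haven't moved. Handing in.

```bash
python3 - <<'E'
from h import *
for q in ([(258,125),(350,138),(292,413),(198,397)],[(400,150),(490,163),(428,437),(337,420)],[(530,178),(618,192),(560,465),(470,450)]):
    p=ray('top',cr(q,4,100,170),.053); print(stand(p).mean(0))
print(bot.job_done())
E
```

```text
[-0.0009    0.060525]
[ 0.001375 -0.0093  ]
[ 0.00065  -0.075575]
the job is handed in; nothing more can be done
None
```

I levelled the plate, laid all three panels flat on it without overlap, and handed the job in. It reports no verdict, so the result below rests on my own checks.

- **Levelling:** I turned knob A about 100° anticlockwise and knob B about 41° clockwise. A close wrist view just after turning put bubble A on centre and bubble B about 0.9 mm off, roughly 5 mrad. In the last top view, with the panels on, both bubbles looked centred.
- **Panels:** Each one was pushed out of its lane from the far end, gripped by its overhang and laid crosswise on the plate. The last measured centres, in plate axes, were about (−1, 61), (1, −9) and (1, −76) mm. Gaps are about 20 mm. The top and scene views show all three flat and the board empty.
- **Bystanders:** The tin, bowl and brush look undisturbed. The arm stands clear of everything.

Three things went wrong or disagreed along the way:
- **Fingertip height:** The fingertips touch about 30 mm behind the reported TCP. My first grip on knob A therefore closed above the wing and missed, and I corrected for it afterwards.
- **Third panel:** On the first push the fingers rode up over it. I went back, started lower and it worked.
- **Tool tilt:** The tool had picked up a lean of 0.04–0.05 rad. The panels could still be set down until contact and released.

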